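Clear the offcuts and hold the waste gate open

ROBOT

A 7-joint arm with a two-finger parallel gripper is mounted at the origin on the work surface. World frame = base frame: x ahead of the robot, y to its left, z up, the work surface at z = 0. Lengths are in mm, angles in rad, forces in N, time in s.
With the tool pointing down it reaches from about 400 to 875 mm from the base axis. Payload 4.4 kg.
Tool frame: the origin (TCP) lies midway between the tips of the shut fingers; the grasp point (between the pads) lies 19 mm behind it; z points along the fingers, x is the direction in which the jaws open and shut, and the axes are right-handed (so a half turn about z gives the same grasp; the last joint's range is limited). The gripper opens to 85 mm and grips with 20 to 120 N. Pads are 22 mm wide; open, the fingers measure 114 mm over their backs; the gripper's body (76 mm by 85 mm) begins 54 mm behind the grasp point. The pads swing forward as they close: fully open they stand 13 mm farther back than shut.
Start: joints at [1.166, 0.628, 0.038, 1.517, -0.027, 0.996, -0.02], TCP at [216.059, -613.055, 231.313] pointing down, gripper open.
Joint ranges: [-3.06, 3.06], [-0.37, 2.12], [-1.25, 1.32], [0.18, 2.47], [-1.1, 4.24], [0.23, 1.98], [-2.94, 2.94]. Speed limits (rad/s): [2.57, 2.57, 3.14, 3.14, 3.14, 3.14, 3.14].

INTERFACE

Orientations are given as [roll, pitch, yaw] about the fixed x, y, z axes, in that order (R = Rz(yaw) Ry(pitch) Rx(roll)).
In Python, from rig import * gives the robot as it stands. The module is installed in compiled form; this text tells all that it offers.
- The arm moves only by the tool move_arm, never from a script. Its argument "steps" is a list of rows, each a list of 6 numbers: the shift along the tool's x, y, z in m, then the turn, a rotation vector about the tool's x, y, z in rad. In form: [[tx, ty, tz, wx, wy, wz], ...]. A call has 1 to 12 rows; each row shifts and turns the pose as measured when the row begins, along the tool's axes as they then stand; what a row does not reach is not made up. A row lasts 1/10 s, in which the tool goes at most 50 mm and 8.59 degrees, less where a joint would pass 70% of its speed; a pose out of reach is approached as far as the arm can. A call is refused whole if a number of a shift passes 0.05 or a number of a turn 0.15, either way. A call with a gripper value outside its range is refused whole. "fingers" is the opening, from -1 (shut) to 1 (fully open), set as the call begins (left out, the last holds). The fingers move at their own pace and stop on an object; "squeeze" is the grip in N (left out, the last holds). Time passes only in rows, so rows that do not move let the fingers close. It gives the time, the measured TCP pose, the force and the opening at its end, in the units of the state.
- read_state(): the state, without advancing time (a new reading comes with each control period).
- camera(name): name is "scene" or "top" or "wrist"; returns a dict with "frame" (400x640x3 uint8, red, green, blue), "vfov" (degrees; the focal length in pixels is half the picture's height over the tangent of half this angle, whatever the lens; pixels are square), "cx", "cy" (the principal point, pixels), "k1" (the pictures are not rectified: a ray, as slopes to the right and down, at radius r is drawn at 1 + k1 r^2 times it, then the intrinsics apply), "world_from_camera" (4x4, takes a point from camera to world coordinates). Camera axes: x right, y up, looking along -z (the intrinsics and any distortion apply to the point x, -y, -z); pixel columns grow to the right and rows downward; lengths in mm; the calibration is good to about 2 mm. A picture is of the moment at which its call begins. There is no depth.
- job_done(): hands the job in, once; it reports no verdict.
The state is a dict: "time": time; "q": joint angles; "qvel": joint speeds; "joint_efforts": joint torques, N m; "position": TCP position; "eef_rot": TCP orientation; "wrist_force": force on the tool from outside, world axes, zero at the start; "ft_torque": the same for the moment, N m; "width": opening from 0.0 (shut) to 1.0 (fully open).
Only numpy, scipy, OpenCV 4.12 (cv2) and the standard library are available. Lean on these libraries where they do the work, as an engineer would, in place of code of your own. Each camera call takes 0.05 s, during which the arm holds its last target.

TASK

Wipe the three wax offcuts along the deck into the slot at its far end with the scraper block, not with the fingers, then stand the scraper back on the bench. Then flip the yellow safety catch fully over, and only after that pull the red-handled lever all the way towards the robot side so that the gate opens and the offcuts drop into the tray below; finish while still holding the lever pulled, and leave everything else on the bench where it is.

Things in the scene. Friction and masses are not known exactly. Their poses are not given: they have to be found in the camera images.
- station: Clearing station, fixed: a white open-topped box with grey metal deck, slot and tray; offsets below are in its frame, mm. Origin on the bench; +x runs from deck to slot (roughly away from the robot), +y left. Lever and catch are on its right (-y) side, on a bench plate reaching y -150. Side walls at y -64 to -56 and 56 to 64, x -85 to 143, tops at z 122.
- deck_center (a point): Centre of the deck's flat surface (station x -5, y 0, z 110), axes parallel to the station's. The flat runs from station x -85 to 75, where the slot begins, and is 112 wide between the side walls, which stand 12 above it. Its near end (x -85) has no rail.
- slot_center (a point): Centre of the slot's mouth, level with the deck (station x 105, y 0, z 110). Slot: x 75 to 135, 112 wide, 40 deep, closed below by a brass slide gate (top at z 70); its far wall (x 135 to 143) stands up to z 131.
- tray_center (a point): Centre of the collecting tray's floor under the slot (station x 105, y 0, z 6). Grey tray, x 69 to 167, 112 wide, rim 35 or more above the bench.
- scraper: Loose scraper block standing on the bench, 0.11 to 0.23 kg: green block with black rubber foot, 24 (x) by 100 (y) by 24 high, and on it a wooden handle, 22 (x) by 40 (y), from 24 to 76 high. Origin at the centre of its underside; its broad faces look along its own x. A turn by 180 degrees makes no difference.
- scraper_grip (a point): On the scraper's vertical middle line, in the handle, 56 mm above its underside.
- catch (a joint): Safety catch, rad: 0 = closed, its tongue blocking the lever (starts at 0 to 0.12); 1.4 = fully flipped; clear of the lever from 1.0. It turns about a rod along the station's x at y -82, z 118; as it opens, its upright tab swings towards the deck (station +y) and down. Stiff by friction (about 1 N at the tab), it stays where it is left.
- catch_tab (a point): Point in the catch's yellow upright tab, 45 mm from the hinge line (station x -55). The tab is a flat paddle 26 wide (along station x), 8 thick, from 3 to 55 mm from the hinge line; closed, it leans 0.3 rad away from the deck. Pushing it towards the deck flips the catch; the space on its outer (-y) side is free.
- catch_hinge (a point): Point on the catch's hinge line below the tab (station x -55, y -82, z 118).
- gate_lever (a joint): Gate lever, rad: 0 = at rest, leaning 0.35 towards station +x; 0.95 = fully pulled, leaning 0.6 towards station -x. Its axis is parallel to station y, at x 30, z 55. A spring drives it back to 0: the pull at the bar is about 3 N at first and 8 N at the end. It draws the slide gate along, 75 mm per rad: the slot is fully open from 0.8.
- lever_grip (a point): Middle of the free part of the lever's red grip bar: round, 18 mm diameter, parallel to station y, 165 from the lever's axis, at rest 210 above the bench. It can be gripped from 32 mm on the deck side of this point to 33 mm on the outer side. The lever's upright, a steel bar 14 wide, is 53 mm from this point towards the deck.
- lever_pivot (a point): Point on the lever's turning axis (station x 30, y -169, z 55): lever_grip goes round it on a circle of radius 165 mm in the station's x-z plane.
- chip_blue: Loose dark blue offcut lying on the deck, about 20 x 16 x 13 mm, 10 g. Origin at its centre.
- chip_orange: Loose orange offcut lying on the deck, about 20 x 16 x 13 mm, 10 g. Origin at its centre.
- chip_pink: Loose pink offcut lying on the deck, about 20 x 16 x 13 mm, 10 g. Origin at its centre.
- stone_model: Bystander: tan dental cast on a grey oval base 56 x 106 mm, 45 high. Origin at the centre of its underside, as for all bystanders.
- blue_model: Bystander: blue wax model on a grey base 66 mm square, 60 high.
- orange_model: Bystander: orange wax model on a grey base 66 mm square, 60 high.
- pink_plate: Bystander: pink denture plate with a row of teeth, 46 x 65 mm, 25 high.
- jar: Bystander: white jar with a blue cap, 52 mm diameter, 70 high.
- wax_knife: Bystander: wax knife lying flat, 150 mm long, dark wooden handle, 10 high.
Mind the look-alikes: they are no part of the job. Of the things that look like the scraper, the smallest one is meant.

How it is judged (in metres and radians):
On the way, in this order (a step that is already met when the one before it is completed fails the run):
1. all three offcuts lie in the slot, on the closed gate (x of chip_blue in the frame of station between 0.072 and 0.138 m and y of chip_blue in the frame of station between -0.058 and 0.058 m and z of chip_blue in the frame of station between 0.065 and 0.108 m and x of chip_orange in the frame of station between 0.072 and 0.138 m and y of chip_orange in the frame of station between -0.058 and 0.058 m and z of chip_orange in the frame of station between 0.065 and 0.108 m and x of chip_pink in the frame of station between 0.072 and 0.138 m and y of chip_pink in the frame of station between -0.058 and 0.058 m and z of chip_pink in the frame of station between 0.065 and 0.108 m), for 0.2 s.
2. the scraper stands on the bench again, let go (height (world z) of scraper below 0.01 m and angle between scraper's own z axis and vertical below 0.15 rad and contact force between the fingers and scraper below 0.1 N), for 0.2 s.
3. the catch is flipped over while the lever is still at rest (value of joint catch above 1.05 rad and value of joint gate_lever below 0.1 rad), for 0.2 s.
4. the lever is pulled fully by the gripper (value of joint gate_lever above 0.82 rad and contact force between the fingers and gate_lever above 1 N), for 0.3 s.
At the end, for the whole second after the job is handed in: Lever held by the gripper (over 1 N, scraper not touching it) at 0.82 rad or more; catch beyond 1.05 rad; the three offcuts at rest in the tray (centres under 50 mm high); scraper upright within 0.15 rad and at rest on the bench, untouched (all of step 2 and all of step 4 and contact force between scraper and gate_lever below 0.1 N and value of joint catch above 1.05 rad and x of chip_blue in the frame of station between 0.066 and 0.172 m and y of chip_blue in the frame of station between -0.058 and 0.058 m and z of each of chip_blue, chip_orange, chip_pink in the frame of station below 0.05 m and x of chip_orange in the frame of station between 0.066 and 0.172 m and y of chip_orange in the frame of station between -0.058 and 0.058 m and x of chip_pink in the frame of station between 0.066 and 0.172 m and y of chip_pink in the frame of station between -0.058 and 0.058 m and linear speed of each of chip_blue, chip_orange, chip_pink below 0.05 m/s and linear speed of scraper below 0.03 m/s and contact force between the arm and scraper below 0.1 N); the arm keeps its last pose, push and grip.
It fails at once if the gripper touches an offcut (contact force between any of the fingers, the arm and chip_blue above 0.3 N or contact force between any of the fingers, the arm and chip_orange above 0.3 N or contact force between any of the fingers, the arm and chip_pink above 0.3 N).
It fails at once if the lever is forced before the catch is flipped (value of joint catch below 0.8 rad and value of joint gate_lever above 0.12 rad).
It fails at once if a bystander is moved by more than 30 mm (distance of any of stone_model, blue_model, orange_model, pink_plate, jar, wax_knife from where it was at the start of the episode above 0.03 m).
It also fails if it takes over 72 s, if anything falls off the work surface, if the arm or the gripper's body presses on something with over 40 N, if the wrist force passes 120 N, or if a joint passes its speed limit or range.

## Working session

There is one attempt and no reset: what is moved stays moved. The work goes in short steps, Python scripts to look and compute and a tool call to move; the robot and the scene stay as the last step left them, time stands still between calls to the robot, and variables do not carry over. Pictures are saved under pics/ and viewed, and the job is handed in when it is done.

Besides the shell and the picture viewer there is one more tool, called after ">>>" as a command line: name --pt "numbers of a row" for each row, then --argument value for the rest. move_arm: Moves the arm, as the interface text tells. Its arguments: {"type":"object","properties":{"steps":{"type":"array","items":{"type":"array","items":{"type":"number"}}},"fingers":{"type":"number"},"squeeze":{"type":"number"}},"required":["steps"]}

```bash
mkdir -p pics; cat > h.py <<'E'
from rig import *
import numpy as np, cv2
def snap(n,f):
    c=camera(n); cv2.imwrite('pics/'+f+'.png',c['frame'][:,:,::-1]); np.save('pics/'+f+'.npy',c,allow_pickle=True); return c
def load(f): return np.load('pics/'+f+'.npy',allow_pickle=True).item()
def K(c):
    h=c['frame'].shape[0]; f=h/2/np.tan(np.radians(c['vfov'])/2); return f
def ray(c,u,v):
    f=K(c); d=np.array([(u-c['cx'])/f,(v-c['cy'])/f]); s=d.copy()
    for _ in range(30): s=d/(1+c['k1']*(s@s))
    T=np.array(c['world_from_camera']); r=T[:3,:3]@np.array([s[0],-s[1],-1]); return T[:3,3],r/np.linalg.norm(r)
def onz(c,u,v,z):
    o,r=ray(c,u,v); return o+r*(z-o[2])/r[2]
def proj(c,p):
    T=np.array(c['world_from_camera']); q=T[:3,:3].T@(np.array(p)-T[:3,3]); s=np.array([q[0],-q[1]])/-q[2]
    s=s*(1+c['k1']*(s@s)); f=K(c); return np.array([c['cx'],c['cy']])+f*s
def tri(*obs):
    A=np.zeros((3,3));b=np.zeros(3)
    for c,u,v in obs:
        o,r=ray(c,u,v);P=np.eye(3)-np.outer(r,r);A+=P;b+=P@o
    p=np.linalg.solve(A,b); res=[np.linalg.norm((np.eye(3)-np.outer(ray(c,u,v)[1],ray(c,u,v)[1]))@(p-ray(c,u,v)[0])) for c,u,v in obs]
    return p,res
E
python3 - <<'E'
from h import *
for n in ['scene','top','wrist']:
    c=snap(n,n+'0'); print(n,c['vfov'],c['cx'],c['cy'],c['k1'],np.round(c['world_from_camera'],3).tolist())
s=read_state(); print(s)
E
```

```text
scene 53.19357203663815 317.0273299046021 196.35081976622598 -0.06804727421608407 [[-0.774, -0.35, 0.528, 1225.382], [0.633, -0.42, 0.65, 972.605], [-0.006, 0.837, 0.547, 865.78], [0.0, 0.0, 0.0, 1.0]]
top 46.66565798643708 323.4991865976331 201.42419746197774 -0.04329482299174436 [[-0.01, 0.989, -0.146, 293.15], [-1.0, -0.011, -0.002, 78.655], [-0.004, 0.146, 0.989, 1455.625], [0.0, 0.0, 0.0, 1.0]]
wrist 68.9204000449457 313.94485793484665 196.81559083410588 -0.04718859633813995 [[0.333, 0.909, 0.251, 279.328], [-0.943, 0.322, 0.087, -589.136], [-0.002, -0.266, 0.964, 371.671], [0.0, 0.0, 0.0, 1.0]]
{'time': 0.15, 'q': array([ 1.1661986 ,  0.62913722,  0.0384544 ,  1.51812222, -0.02699529,
        0.99631757, -0.01999788]), 'qvel': array([ 0.0003601 , -0.00208026, -0.00024441, -0.00260512,  0.00053619,
        0.00045269, -0.00158811]), 'joint_efforts': array([ 1.23643811e-03, -5.63801658e+01,  1.22784041e+00, -1.93653774e+01,
        1.11250766e-02,  7.41350086e-03, -1.01562304e-05]), 'position': array([ 215.89904682, -612.59538643,  230.60329621]), 'eef_rot': array([ 3.14157812e+00,  1.46628387e-03, -1.23199841e+00]), 'wrist_force': array([-0.2352282 ,  0.12292211, -1.30951661]), 'ft_torque': array([0.01046961, 0.01166567, 0.0049969 ]), 'width': 0.9968436040862175}
```

View pics/scene0.png

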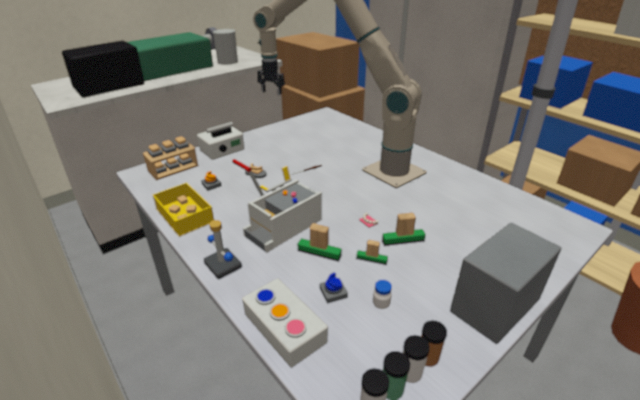

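View pics/top0.png

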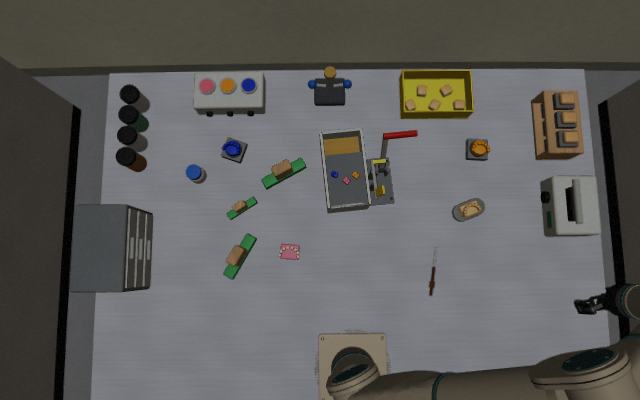

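View pics/wrist0.png

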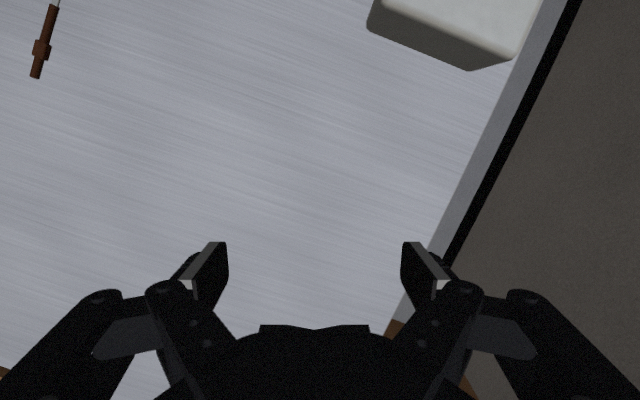

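The scene shows three scraper look-alikes, at top-view pixels (284,172), (242,208) and (240,256). In the scene view they are at (320,243), (373,252) and (404,231). The middle one, at (242,208), is the smallest, so that is my choice; I'll check it in a close crop. The station is at top (345,170), the lever's red bar at (400,134) and the yellow catch at about (380,175).

```bash
python3 - <<'E'
from h import *
c=load('top0');s=load('scene0')
a=c['frame'][110:230,305:430,::-1]; cv2.imwrite('pics/a.png',cv2.resize(a,None,fx=5,fy=5,interpolation=cv2.INTER_CUBIC))
a=c['frame'][150:290,210:310,::-1]; cv2.imwrite('pics/b.png',cv2.resize(a,None,fx=4,fy=4,interpolation=cv2.INTER_CUBIC))
a=s['frame'][150:270,220:440,::-1]; cv2.imwrite('pics/c.png',cv2.resize(a,None,fx=3.6,fy=3.6,interpolation=cv2.INTER_CUBIC))
# green masks
for n,cc in (('top',c),('scene',s)):
    hsv=cv2.cvtColor(cc['frame'],cv2.COLOR_RGB2HSV)
    m=cv2.inRange(hsv,(45,120,40),(80,255,255))
    nn,l,st,ce=cv2.connectedComponentsWithStats(m)
    for i in range(1,nn):
        if st[i,4]>30:
            p=np.argwhere(l==i)[:,::-1].astype(np.float32); r=cv2.minAreaRect(p)
            print(n,st[i],r, np.round(onz(cc,*r[0],24)))
            bx=cv2.boxPoints(r); 
            print(np.round([onz(cc,*b,24) for b in bx]).tolist())
E
```

```text
top [287 158  19  19 141] ((293.91717529296875, 166.68153381347656), (10.2155122756958, 21.069494247436523), 61.38954162597656) [617. 174.  24.]
[[615.0, 211.0, 24.0], [647.0, 153.0, 24.0], [618.0, 137.0, 24.0], [586.0, 196.0, 24.0]]
top [262 173  24  15 149] ((272.95220947265625, 178.16241455078125), (10.295320510864258, 22.266624450683594), 61.38954162597656) [581. 240.  24.]
[[578.0, 279.0, 24.0], [612.0, 217.0, 24.0], [583.0, 202.0, 24.0], [549.0, 263.0, 24.0]]
top [246 197  11  12  72] ((249.96151733398438, 202.1923065185547), (6.933752536773682, 11.371355056762695), 56.30992889404297) [505. 312.  24.]
[[504.0, 333.0, 24.0], [524.0, 303.0, 24.0], [506.0, 291.0, 24.0], [486.0, 320.0, 24.0]]
top [227 209  19  10  69] ((235.73822021484375, 211.3029327392578), (7.286167144775391, 18.100374221801758), 57.528804779052734) [477. 356.  24.]
[[471.0, 386.0, 24.0], [501.0, 339.0, 24.0], [482.0, 326.0, 24.0], [452.0, 373.0, 24.0]]
top [224 234  32  45 312] ((239.55526733398438, 255.8560333251953), (11.053038597106934, 47.15287399291992), 30.465543746948242) [338. 342.  24.]
[[285.0, 393.0,
[... 333 characters left out ...]
 [384 230  41  14 336] ((403.8353576660156, 236.51828002929688), (10.049270629882812, 40.63880920410156), 83.6598129272461) [346. 348.  24.]
[[388.0, 293.0, 24.0], [263.0, 366.0, 24.0], [304.0, 402.0, 24.0], [424.0, 331.0, 24.0]]
scene [299 240  42  19 366] ((318.88238525390625, 248.97061157226562), (41.95866012573242, 10.6715669631958), 14.03624439239502) [604. 215.  24.]
[[658.0, 171.0, 24.0], [620.0, 134.0, 24.0], [550.0, 259.0, 24.0], [589.0, 290.0, 24.0]]
scene [358 251  29  12 154] ((371.8269348144531, 256.8653869628906), (29.025188446044922, 6.471832275390625), 11.309932708740234) [501. 350.  24.]
[[537.0, 321.0, 24.0], [513.0, 302.0, 24.0], [464.0, 379.0, 24.0], [488.0, 396.0, 24.0]]
```

View pics/a.png

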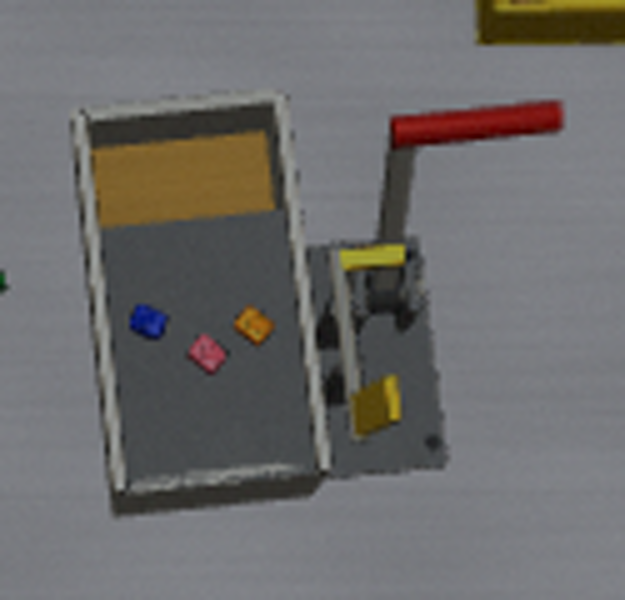

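View pics/b.png

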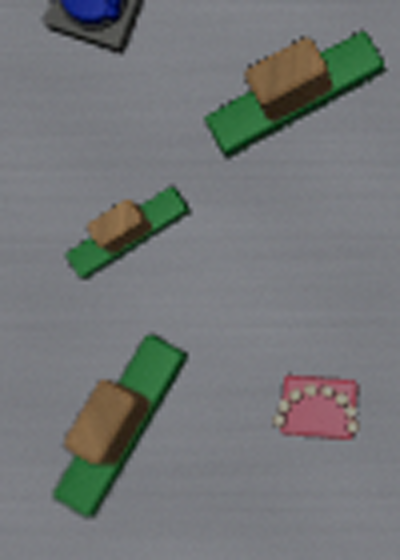

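View pics/c.png

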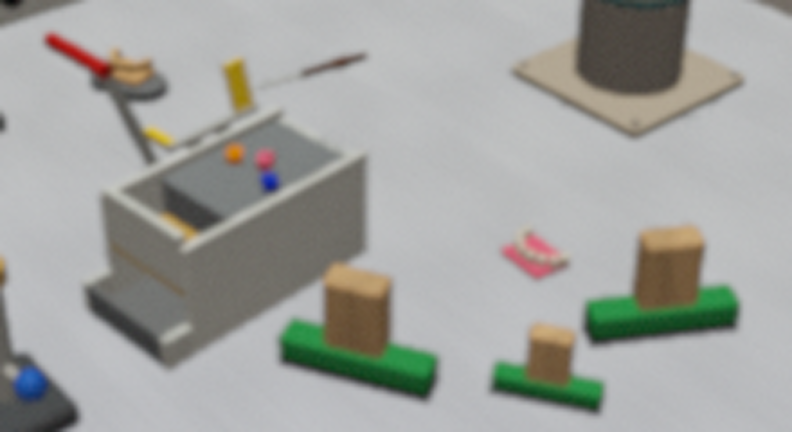

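The close crop confirms it: the green block at top (242,208) is the smallest of the three, about 98 mm long. Next I measure the station from both views.

```bash
python3 - <<'E'
from h import *
c=load('top0');s=load('scene0')
T=lambda u,v:(c,305+u/5,110+v/5)
S=lambda u,v:(s,220+u/3.6,150+v/3.6)
P={'FL(143,64)':(T(72,114),None),'NL(-85,64,122)':(T(115,490),S(367,155)),'NR(-85,-64,122)':(T(328,468),S(275,112)),'FR':(T(288,95),None)}
Q={}
for k,(t,q) in P.items():
    Q[k]=onz(*t,122 if k[0]=='N' else 131); print(k,np.round(Q[k]), [np.round(x,1) for x in tri(t,q)] if q else '')
st=np.array([[-85,64],[-85,-64],[143,64],[143,-64]],float)
w=np.array([Q[k][:2] for k in ['NL(-85,64,122)','NR(-85,-64,122)','FL(143,64)','FR']])
# rigid fit
a=st-st.mean(0);b=w-w.mean(0);th=np.arctan2((a[:,0]*b[:,1]-a[:,1]*b[:,0]).sum(),(a*b).sum());R=np.array([[np.cos(th),-np.sin(th)],[np.sin(th),np.cos(th)]])
t=w.mean(0)-R@st.mean(0); print('yaw',th,'origin',t,'res',np.round(w-(st@R.T+t),1).tolist())
f=lambda p:R.T@(p[:2]-t)
for n,lo,hi in (('blue',(105,120,50),(130,255,255)),('orange',(8,150,100),(20,255,255)),('pink',(165,80,100),(180,255,255))):
    hsv=cv2.cvtColor(c['frame'],cv2.COLOR_RGB2HSV); m=cv2.inRange(hsv,lo,hi); k=np.zeros_like(m);k[165:188,325:362]=255;m&=k
    v,u=np.nonzero(m); print(n,len(u),np.round(f(onz(c,u.mean(),v.mean(),118)),0))
p,r=tri(T(387,428),S(240,105)); print('?',p)
for nm,t1,q1 in (('red out end',T(560,114),S(50,40)),('red in end',T(395,131),S(105,72)),('tab top',T(391,385),S(235,62))):
    p,r=tri(t1,q1); print(nm,np.round(p),np.round(f(p)),np.round(r,1))
E
```

```text
FL(143,64) [694.  92. 131.] 
NL(-85,64,122) [471.  69. 122.] [array([471.4,  69.6, 111.5]), array([1.2, 1.2])]
NR(-85,-64,122) [482. -55. 122.] [array([485.5, -57.3, 106.8]), array([1.1, 1.1])]
FR [704. -36. 131.] 
yaw 0.09174093585308535 origin [559.11151428  14.6989864 ] res [[2.3, -1.8], [2.1, 1.8], [-1.5, 0.2], [-3.0, -0.3]]
blue 36 [17. 33.]
orange 29 [  9. -29.]
pink 31 [-5.  1.]
? [507.27636827 -91.28200682 108.29978985]
red out end [ 668. -181.  203.] [  91. -205.] [1.7 1.7]
red in end [660. -89. 204.] [  91. -112.] [0.7 0.7]
tab top [520. -84. 167.] [-48. -95.] [4.5 4.5]
```

>>> move_arm --pt "0 0 -0.05 0 0 0" --pt "0 0 -0.05 0 0 0" --pt "-0.002 -0.048 0 0 0 -0.08" --pt "-0.002 -0.048 0 0 0 -0.08" --pt "-0.002 -0.048 0 0 0 -0.08" --pt "-0.002 -0.048 0 0 0 -0.08" --pt "-0.002 -0.048 0 0 0 -0.08" --pt "-0.002 -0.048 0 0 0 -0.08" --pt "-0.002 -0.048 0 0 0 -0.08" --pt "-0.002 -0.048 0 0 0 -0.08" --pt "-0.002 -0.048 0 0 0 -0.08" --pt "-0.002 -0.048 0 0 0 -0.08" --fingers 1

```text
time: 1.35
position: [562.9, -292.5, 327.5]
eef_rot: [3.14, 0.009, -0.421]
wrist_force: [1.1, -0.3, -0.3]
width: 0.999
```

>>> move_arm --pt "-0.004 -0.048 0 0 0 -0.08" --pt "-0.004 -0.048 0 0 0 -0.08" --pt "-0.004 -0.048 0 0 0 -0.08" --pt "-0.004 -0.048 -0.02 0 0 -0.08" --pt "-0.004 -0.048 -0.02 0 0 -0.08" --pt "0 -0.045 0 0 0 -0.08" --pt "0 0 0 0 0 0" --pt "0 0 0 0 0 0"

```text
time: 2.15
position: [604.5, 2.9, 363.5]
eef_rot: [-3.131, 0.012, 0.096]
wrist_force: [-0.3, -1.5, 0.2]
width: 1.004
```

```bash
python3 - <<'E'
from h import *
snap('wrist','w1'); s=read_state(); print(s['position'],s['eef_rot'],s['q'])
E
```

```text
[604.33387246   3.98238055 363.40281464] [-3.1292766   0.01238728  0.09687509] [ 0.18817349  0.47816048 -0.38120958  1.43720472  0.16648341  1.2717561
 -0.1083263 ]
```

View pics/w1.png

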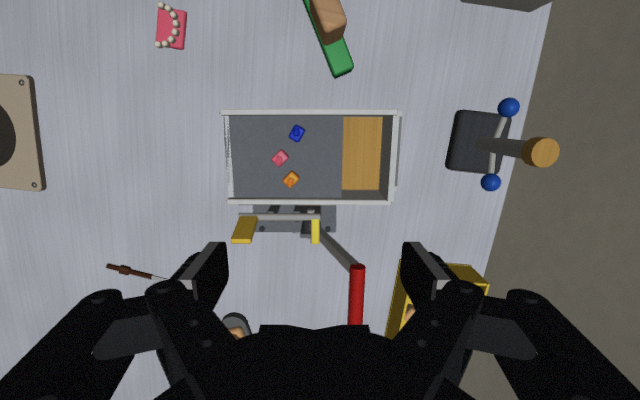

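The wrist view shows the station deck at (285,155) with the three chips on it, the red bar at (357,295) and the catch tab at (244,229). I'll zoom in to get corners.

```bash
python3 - <<'E'
from h import *
c=load('w1')
a=c['frame'][95:330,210:410,::-1]; cv2.imwrite('pics/w1z.png',cv2.resize(a,None,fx=2.5,fy=2.5,interpolation=cv2.INTER_CUBIC))
a=c['frame'][100:215,215:410,::-1]; cv2.imwrite('pics/w1y.png',cv2.resize(a,None,fx=4,fy=4,interpolation=cv2.INTER_CUBIC))
E
```

```text
(no output)
```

View pics/w1y.png

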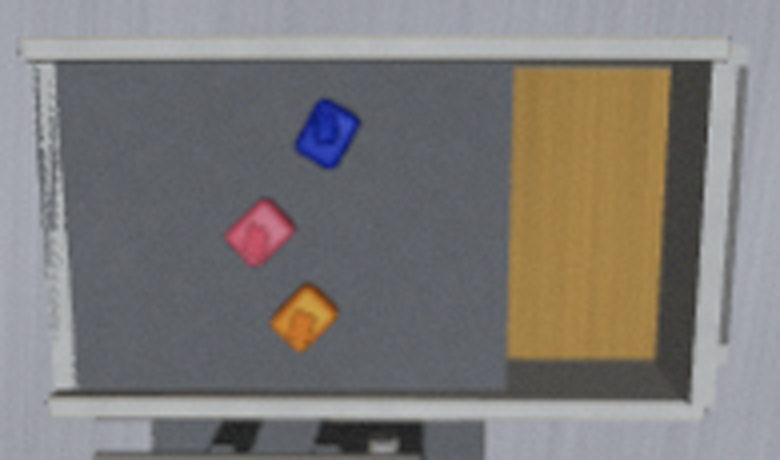

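View pics/w1z.png

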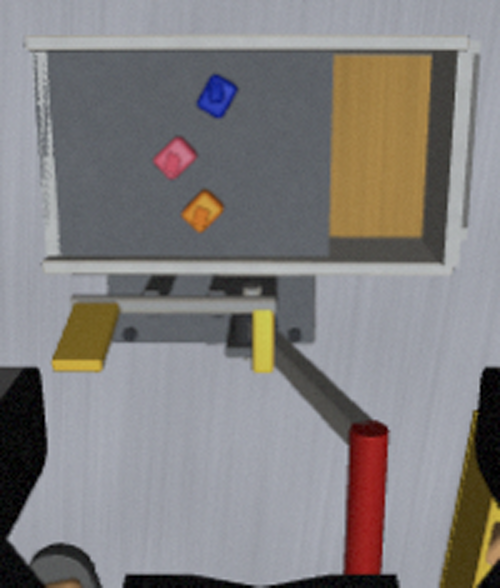

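```bash
cat > st.py <<'E'
from h import *
from scipy.optimize import least_squares
c=load('w1'); t0=load('top0')
W=lambda u,v:(215+u/4,100+v/4)
T=lambda u,v:(305+u/5,110+v/5)
pts=[(c,W(19,39),(-85,64,122)),(c,W(20,60),(-85,56,122)),(c,W(51,394),(-85,-56,122)),(c,W(53,416),(-85,-64,122)),(c,W(728,39),(139,64,122)),(c,W(690,402),(135,-56,131))]
E=[]
if __name__=='__main__':
    def res(p):
        R=np.array([[np.cos(p[2]),-np.sin(p[2])],[np.sin(p[2]),np.cos(p[2])]]); o=[]
        for cc,uv,s in pts: o+=list(R.T@(onz(cc,*uv,s[2])[:2]-p[:2])-s[:2])
        for uv in ((513,66),(507,385)): o.append((R.T@(onz(c,*W(*uv),110)[:2]-p[:2]))[0]-75)
        return o
    r=least_squares(res,[559,15,.09],loss='soft_l1',f_scale=2); print(r.x,np.round(res(r.x),1))
    p=r.x;R=np.array([[np.cos(p[2]),-np.sin(p[2])],[np.sin(p[2]),np.cos(p[2])]])
    f=lambda q:np.round(R.T@(np.array(q)[:2]-p[:2]),1)
    for n,uv in (('blue',(327,133)),('pink',(260,232)),('orange',(304,317))): print(n,f(onz(c,*W(*uv),121)))
    Z=lambda u,v:(210+u/2.5,95+v/2.5)
    # cross-check heights by two views
    print('NL z', tri((c,*W(19,39)),(t0,*T(115,490))),'NR z',tri((c,*W(53,416)),(t0,*T(328,468))))
    q=tri((c,*Z(369,430)),(t0,*T(395,131)));print('bar inner end',q,f(q[0]))
    q=tri((c,*Z(77,367)),(t0,*T(391,385)));print('tab top',q,f(q[0]))
    q=onz(c,*Z(77,365),172);print(f(q))
    np.save('station.npy',p)
E
python3 st.py
```

```text
[5.64880437e+02 1.72685309e+01 9.70538158e-02] [-0.1 -1.7 -0.3 -0.2  1.8  0.9  1.9  1.   1.4 -1.9 -1.7  1.4 -1.5 -1. ]
blue [12.9 32.4]
pink [-9.7  0.3]
orange [  4.3 -28.2]
NL z (array([471.84531914,  69.94458108, 115.20928534]), [np.float64(1.1038261190037393), np.float64(1.1038261190036758)]) NR z (array([484.47696882, -56.78403505, 109.88369863]), [np.float64(0.5945734731649543), np.float64(0.5945734731650704)])
bar inner end (array([662.29387104, -89.89573153, 198.86077991]), [np.float64(0.44511224025153934), np.float64(0.4451122402514775)]) [  86.6 -116.1]
tab top (array([520.81181554, -85.2153868 , 174.00657874]), [np.float64(1.5053740665933784), np.float64(1.505374066593245)]) [-53.8 -97.7]
[-55.  -96.2]
```

>>> move_arm --pt "0.0 -0.042 0.01 0 0 -0.068" --pt "0.0 -0.042 0.01 0 0 -0.068" --pt "0.0 -0.042 0.01 0 0 -0.068" --pt "0.0 -0.042 0.01 0 0 -0.068" --pt "0.0 -0.042 0.01 0 0 -0.068" --pt "0.0 -0.042 0.01 0 0 -0.068" --pt "0.0 -0.042 0.01 0 0 -0.068" --pt "0 0 0 0 0 0" --pt "0 0 0 0 0 0"

```text
time: 3.1
position: [521.6, 273.3, 288.1]
eef_rot: [-3.132, 0.014, 0.558]
wrist_force: [0.0, -0.3, -0.0]
width: 0.999
```

```bash
python3 - <<'E'
from h import *
c=snap('wrist','w2'); s=read_state(); print(s['position'],s['eef_rot'],s['q'])
E
```

```text
[521.15803593 273.83269456 288.19810645] [-3.13098316  0.01441442  0.55802052] [-0.19956668  0.53026717 -0.51826828  1.59684892  0.27103336  1.10253129
 -0.22692462]
```

View pics/w2.png

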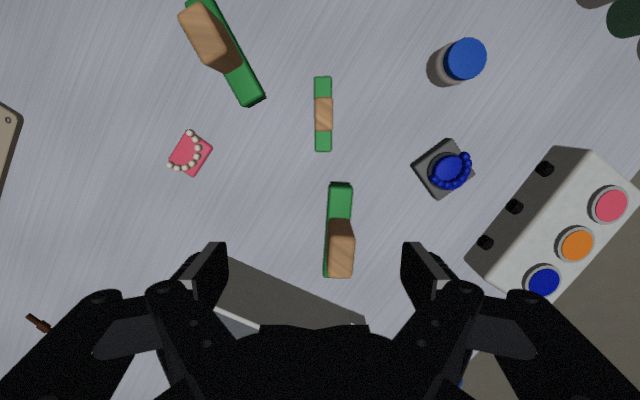

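The small scraper is at (323,114) in this wrist view, with green ends at rows 76 and 152 and the handle in the middle. The larger ones are at (340,230) and (225,50).

```bash
cat > scr.py <<'E'
from h import *
import sys
def scr(c,box,zt=24):
    u0,v0,u1,v1=box
    hsv=cv2.cvtColor(c['frame'],cv2.COLOR_RGB2HSV)
    g=cv2.inRange(hsv,(45,100,30),(80,255,255)); w=cv2.inRange(hsv,(5,60,60),(20,200,255))
    k=np.zeros_like(g);k[v0:v1,u0:u1]=255; out={}
    m=(g|w)&k; m=cv2.morphologyEx(m,cv2.MORPH_CLOSE,np.ones((3,3)))
    for n,mm in (('green',g&k),('wood',w&k)):
        v,u=np.nonzero(mm); r=cv2.minAreaRect(np.stack([u,v],1).astype(np.float32)); out[n]=r
    return out
if __name__=='__main__':
    c=load('w2'); o=scr(c,(300,65,345,165)); print(o)
    cv2.imwrite('pics/w2z.png',cv2.resize(c['frame'][65:165,290:360,::-1],None,fx=6,fy=6,interpolation=cv2.INTER_CUBIC))
    for z in (24,): 
        b=cv2.boxPoints(o['green']); print(np.round([onz(c,*p,z) for p in b],1).tolist(), onz(c,*o['green'][0],z))
    print('wood top',onz(c,*o['wood'][0],76), onz(c,*o['wood'][0],50))
E
python3 scr.py
```

```text
{'green': ((322.5, 114.0), (74.0, 17.0), 90.0), 'wood': ((323.5, 113.5), (33.0, 17.0), 90.0)}
[[454.5, 374.9, 24.0], [473.4, 386.7, 24.0], [525.6, 305.5, 24.0], [505.7, 293.0, 24.0]] [489.11561419 341.08774451  24.        ]
wood top [489.74125353 340.96402607  76.        ] [489.82340366 341.65732722  50.        ]
```

View pics/w2z.png

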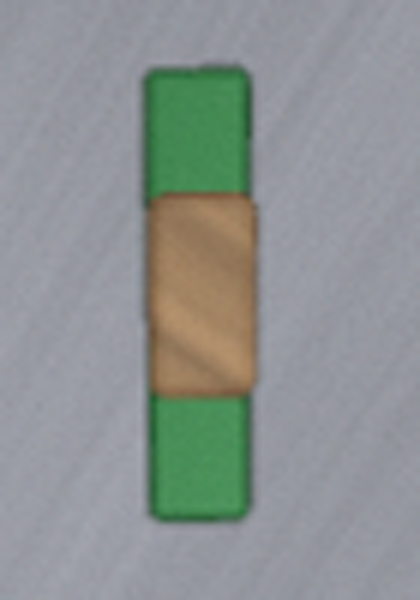

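```bash
cat > go.py <<'E'
from h import *
from scipy.spatial.transform import Rotation as Ro
def go(pos,yaw,tilt=None):
    s=read_state(); R=Ro.from_euler('xyz',s['eef_rot']); G=Ro.from_euler('xyz',[np.pi,0,yaw])
    d=R.inv().apply(np.array(pos)-s['position'])/1000; w=(R.inv()*G).as_rotvec()
    print('pos',np.round(s['position'],1),'rpy',np.round(s['eef_rot'],3),'F',np.round(s['wrist_force'],1),'w',round(s['width'],3),'t',round(s['time'],2)); print('shift',np.round(d,4),'turn',np.round(w,3))
def ws(p,z=0):
    x,y,a=ST; return [x+np.cos(a)*p[0]-np.sin(a)*p[1], y+np.sin(a)*p[0]+np.cos(a)*p[1], z]
ST=(564,17,.096)
E
python3 - <<'E'
from go import *
c=load('w2');t=load('top0')
print(tri((c,290+203/6,65+290/6),(t,210+117/4,150+217/4)))
go([489.5,341,150],.563)
go([489.5,341,38],.563)
E
```

```text
(array([491.80461419, 340.2106141 ,  59.98032667]), [np.float64(2.363925421659669), np.float64(2.3639254216597494)])
pos [521.2 273.8 288.2] rpy [-3.131  0.014  0.558] F [-0.5  0.9  0.4] w 0.999 t 3.15
shift [ 0.0107 -0.0723  0.1388] turn [-0.011  0.014 -0.005]
pos [521.2 273.8 288.2] rpy [-3.131  0.014  0.558] F [-0.5  0.9  0.4] w 0.999 t 3.15
shift [ 0.0123 -0.0711  0.2508] turn [-0.011  0.014 -0.005]
```

>>> move_arm --pt "0.006 -0.036 0 -0.011 0.014 -0.005" --pt "0.005 -0.036 0.02 0 0 0" --pt "0 0 0.04 0 0 0" --pt "0 0 0.04 0 0 0" --pt "0 0 0.03 0 0 0" --pt "0 0 0 0 0 0" --pt "0 0 0 0 0 0"

```text
time: 3.85
position: [505.2, 330.2, 156.7]
eef_rot: [3.134, -0.007, 0.534]
wrist_force: [0.3, 0.1, 0.0]
width: 0.998
```

```bash
python3 - <<'E'
from go import *
snap('wrist','w3')
go([489.5,341,38],.563)
E
```

```text
pos [505.3 329.8 156.8] rpy [ 3.134 -0.007  0.533] F [ 0.4 -0.2  1.1] w 0.997 t 3.9
shift [-0.0088 -0.0187  0.1186] turn [ 0.008 -0.007 -0.03 ]
```

View pics/w3.png

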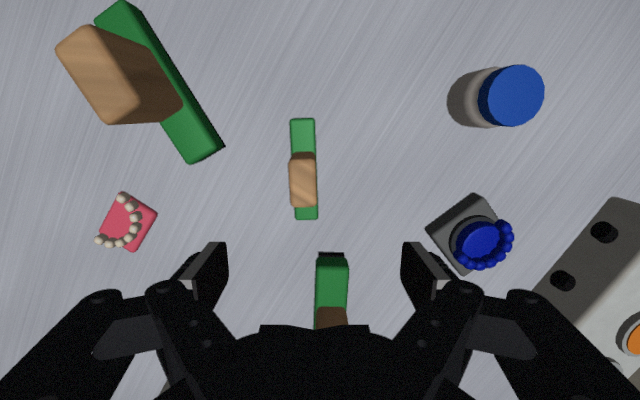

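```bash
python3 - <<'E'
from go import *
c=load('w3');print(np.round(c['world_from_camera'],2).tolist())
print(proj(c,[505.3,329.8,157]),proj(c,[489.5,341,76]),proj(c,[505,330,0]))
print('wood top',onz(c,303,181,76))
for uv in ((303,119),(306,219)): print(onz(c,*uv,24))
E
```

```text
[[0.86, -0.49, -0.14, 469.74], [0.51, 0.83, 0.23, 389.68], [0.01, -0.27, 0.96, 297.41], [0.0, 0.0, 0.0, 1.0]]
[312.32998835 251.26406168] [302.01230831 183.72317056] [311.9522275  183.26508478]
wood top [489.07511604 343.27216222  76.        ]
[464.68708698 382.3466089   24.        ]
[515.58823973 300.33955101  24.        ]
```

>>> move_arm --pt "-0.009 -0.019 0.0 0.008 -0.007 -0.025" --pt "0 0 0 0 0 0" --pt "0 0 0 0 0 0"

```text
time: 4.2
position: [489.0, 343.5, 161.1]
eef_rot: [-3.14, -0.007, 0.558]
wrist_force: [0.1, 0.5, 1.4]
width: 1.001
```

```bash
python3 - <<'E'
from go import *
go([489.5,341.8,38],.557)
E
```

```text
pos [489.  343.5 161.1] rpy [-3.14  -0.007  0.558] F [0.1 0.5 1.4] w 1.001 t 4.2
shift [-0.0013  0.0018  0.1231] turn [-0.001 -0.007  0.001]
```

>>> move_arm --pt "0 0.001 0.035 0 -0.006 0" --pt "0 0 0.035 0 0 0" --pt "0 0 0.03 0 0 0" --pt "0 0 0.015 0 0 0" --pt "0 0 0.005 0 0 0" --pt "0 0 0 0 0 0"

```text
time: 4.8
position: [494.3, 348.0, 44.0]
eef_rot: [-3.139, -0.015, 0.559]
wrist_force: [0.2, -0.3, -0.9]
width: 0.997
```

```bash
python3 - <<'E'
from go import *
snap('wrist','w4');snap('scene','s4')
go([489.5,341.8,38],.557)
E
```

```text
pos [494.9 348.5  45. ] rpy [-3.139 -0.017  0.559] F [-0.3 -0.   0.1] w 1.002 t 4.9
shift [-0.0082  0.0028  0.0069] turn [-0.002 -0.017  0.002]
```

View pics/w4.png

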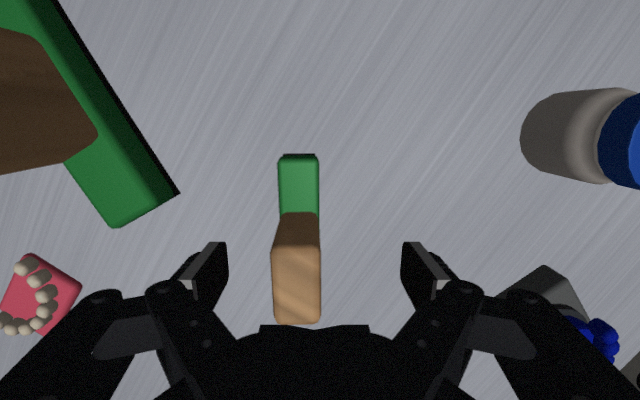

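>>> move_arm --pt "-0.008 0.003 0.006 -0.002 -0.017 0.002" --pt "0 0 0 0 0 0" --pt "-0.001 0 0.002 0 -0.002 0" --pt "0 0 0 0 0 0"

```text
time: 5.3
position: [490.2, 341.6, 39.5]
eef_rot: [-3.141, -0.002, 0.556]
wrist_force: [-0.1, 0.4, 1.1]
width: 0.999
```

```bash
python3 - <<'E'
from go import *
go([489.5,341.8,38],.557)
E
```

```text
pos [490.2 341.6  39.5] rpy [-3.141e+00 -2.000e-03  5.560e-01] F [-0.1  0.4  1.1] w 0.999 t 5.3
shift [-0.0005 -0.0005  0.0015] turn [-0.001 -0.002 -0.001]
```

>>> move_arm --pt "0 0 0.001 0 0 0" --pt "0 0 0 0 0 0" --pt "0 0 0 0 0 0" --pt "0 0 0 0 0 0" --pt "0 0 0 0 0 0" --pt "0 0 0 0 0 0" --fingers -1 --squeeze 50

```text
time: 5.9
position: [490.4, 341.8, 38.6]
eef_rot: [-3.141, -0.002, 0.556]
wrist_force: [0.0, -0.6, -0.1]
width: 0.245
```

```bash
python3 - <<'E'
from go import *
go([489.5,341.8,160],.557)
E
```

```text
pos [490.4 341.8  38.6] rpy [-3.141e+00 -2.000e-03  5.560e-01] F [ 0.  -0.6 -0.1] w 0.245 t 5.9
shift [-0.0005 -0.0005 -0.1214] turn [-0.001 -0.002 -0.001]
```

>>> move_arm --pt "0 0 -0.03 0 0 0" --pt "0 0 -0.04 0 0 0" --pt "0 0 -0.045 0 0 0" --pt "0 0 -0.045 0 0 0" --pt "0 0 -0.03 0 0 0" --pt "0 0 0 0 0 0"

```text
time: 6.5
position: [488.5, 340.7, 233.0]
eef_rot: [-3.141, 0.005, 0.558]
wrist_force: [0.5, 0.6, -1.0]
width: 0.25
```

```bash
python3 - <<'E'
from go import *
c=snap('wrist','w5');snap('scene','s5')
cv2.imwrite('pics/s5z.png',cv2.resize(load('s5')['frame'][100:300,200:450,::-1],None,fx=3,fy=3))
p=ws((-58,0)); print(p)
go(p[:2]+[215],.096)
E
```

```text
[np.float64(506.26705880429313), np.float64(11.440548507896612), 0]
pos [486.9 338.7 228.9] rpy [3.141 0.012 0.558] F [-0.9  0.6 -1.8] w 0.25 t 6.6
shift [-0.1566  0.288   0.016 ] turn [0.003 0.011 0.462]
```

View pics/w5.png

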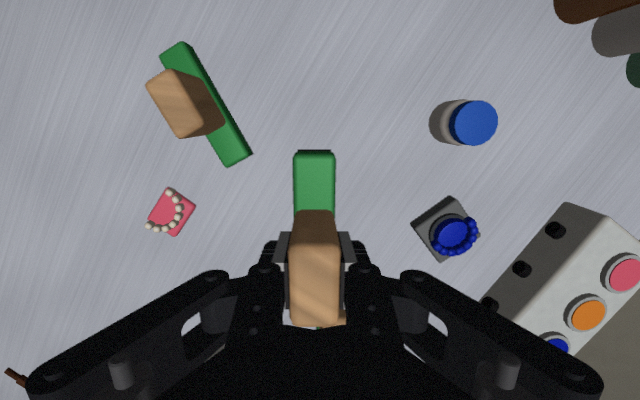

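View pics/s5z.png

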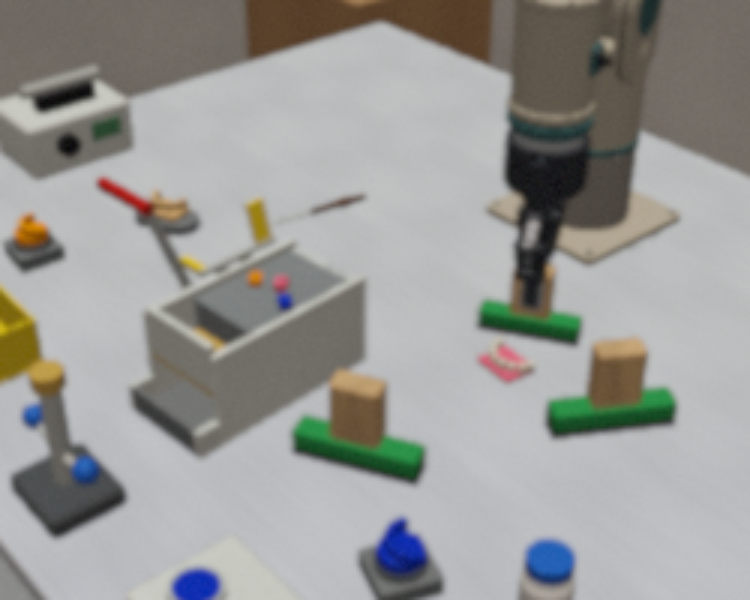

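>>> move_arm --pt "-0.016 0.033 0 0.002 0.006 0.051" --pt "-0.014 0.033 0 0.002 0.006 0.051" --pt "-0.012 0.034 0 0 0 0.051" --pt "-0.011 0.035 0 0 0 0.051" --pt "-0.009 0.035 0 0 0 0.051" --pt "-0.007 0.036 0 0 0 0.051" --pt "-0.005 0.036 0 0 0 0.051" --pt "-0.003 0.037 0 0 0 0.051" --pt "-0.001 0.036 0 0 0 0.051" --pt "0 0 0 0 0 0" --pt "0 0 0 0 0 0"

```text
time: 7.7
position: [507.3, -4.0, 206.0]
eef_rot: [3.14, 0.043, 0.082]
wrist_force: [-0.1, 1.0, -1.3]
width: 0.249
```

```bash
python3 - <<'E'
from go import *
c=snap('wrist','w6');snap('top','t6')
cv2.imwrite('pics/t6z.png',cv2.resize(load('t6')['frame'][110:230,290:430,::-1],None,fx=5,fy=5,interpolation=cv2.INTER_CUBIC))
p=ws((-58,0)); go(p[:2]+[215],.096)
E
```

```text
pos [507.5  -3.4 206.4] rpy [3.14  0.043 0.084] F [-0.1  1.1 -1.6] w 0.253 t 7.8
shift [-0.0003 -0.0149 -0.0087] turn [ 0.002  0.043 -0.012]
```

View pics/w6.png

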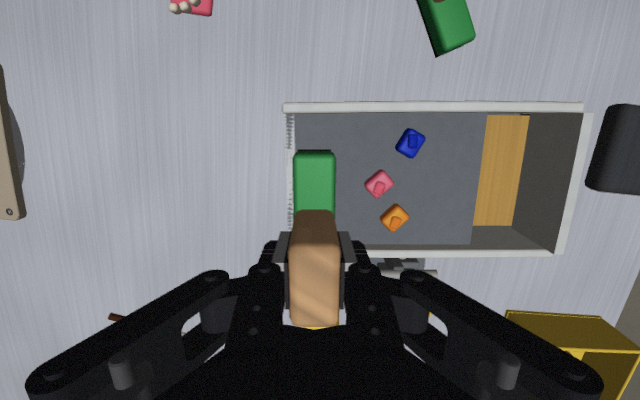

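View pics/t6z.png

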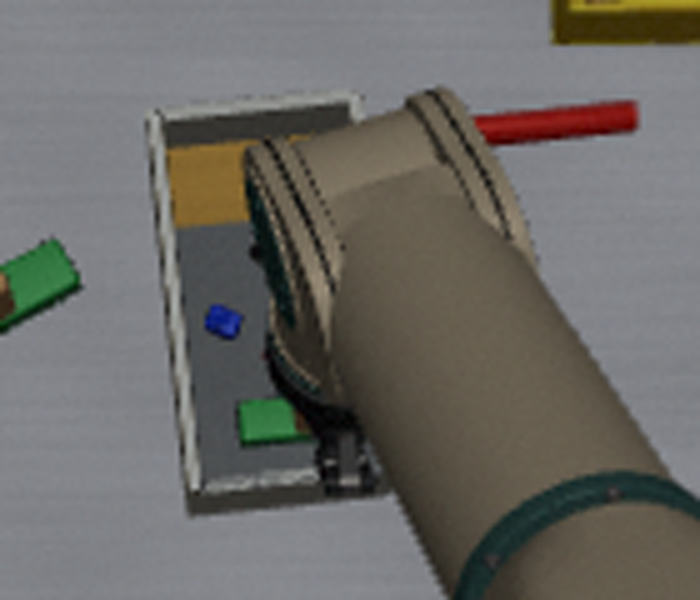

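>>> move_arm --pt "0 -0.015 0 0.002 0.042 -0.012" --pt "0 0 0 0 0 0" --pt "0 0 0 0 0 0"

```text
time: 8.1
position: [505.6, 15.1, 205.1]
eef_rot: [-3.14, 0.002, 0.102]
wrist_force: [-0.5, -0.5, -1.6]
width: 0.249
```

```bash
python3 - <<'E'
from go import *
c=snap('wrist','w7')
cv2.imwrite('pics/w7z.png',cv2.resize(c['frame'][80:280,270:630,::-1],None,fx=2.2,fy=2.2,interpolation=cv2.INTER_CUBIC))
p=ws((-58,0)); go(p[:2]+[215],.096)
E
```

```text
pos [505.4  15.5 205.1] rpy [-3.139e+00  2.000e-03  1.030e-01] F [-1.1  0.5 -1.7] w 0.251 t 8.15
shift [ 0.0004  0.0041 -0.0099] turn [-0.002  0.002  0.007]
```

View pics/w7z.png

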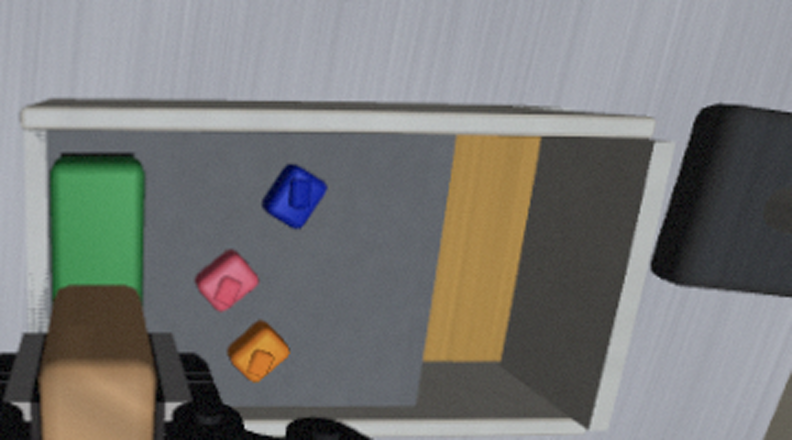

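```bash
python3 - <<'E'
from go import *
from scipy.optimize import least_squares
c=load('w7'); W=lambda u,v:(270+u/2.2,80+v/2.2)
pts=[((24,106),(-85,64,122)),((26,129),(-85,56,122)),((653,118),(None,64,122)),((653,136),(None,56,122)),((655,142),(135,None,131)),((587,428),(135,-56,131)),((456,138),(75,None,110)),((416,400),(75,None,110)),((440,421),(None,-56,122)),((300,104),(None,64,122)),((300,131),(None,56,122))]
def res(p):
    R=np.array([[np.cos(p[2]),-np.sin(p[2])],[np.sin(p[2]),np.cos(p[2])]]);o=[]
    for uv,s in pts:
        e=R.T@(onz(c,*W(*uv),s[2])[:2]-p[:2])
        o+=[e[i]-s[i] for i in (0,1) if s[i] is not None]
    return o
r=least_squares(res,[564,17,.096],loss='soft_l1',f_scale=2);print(r.x,np.round(res(r.x),1))
# scraper left top edge at height z=(205-38.6)+24
z=205.1-38.6+24
for uv in ((52,163),(143,163)): print(onz(c,*W(*uv),z))
E
```

```text
[5.63269163e+02 1.75426631e+01 9.47463375e-02] [ 1.9 -0.8  2.4 -0.5 -1.   0.7 -0.8 -1.6  1.3 -0.5 -0.5 -0.3  0.9 -0.2]
[489.83488857  62.97222909 190.5       ]
[511.79924944  65.25837837 190.5       ]
```

>>> move_arm --pt "0 0.003 0.01 -0.002 0.002 0.007" --pt "0 0 0.015 0 0 0" --pt "0 0 0.01 0 0 0" --pt "0 0 0 0 0 0" --pt "0 0 0 0 0 0"

```text
time: 8.65
position: [506.7, 11.3, 167.2]
eef_rot: [3.141, 0.001, 0.094]
wrist_force: [-0.0, 0.3, -1.6]
width: 0.252
```

```bash
sed -i 's/^ST=.*/ST=(563.5,17.4,.0955)/' go.py; python3 - <<'E'
from go import *
p=ws((-58,0)); go(p[:2]+[150],.0955)
E
```

```text
pos [506.7  11.3 167.2] rpy [3.141e+00 1.000e-03 9.400e-02] F [-0.   0.3 -1.6] w 0.252 t 8.65
shift [-0.0009 -0.0007  0.0172] turn [ 0.001  0.001 -0.002]
```

>>> move_arm --pt "-0.001 -0.001 0.01 0 0 -0.002" --pt "0 0 0.005 0 0 0" --pt "0 0 0 0 0 0" --pt "0 0 0.002 0 0 0" --pt "0 0 0 0 0 0" --pt "0 0 0 0 0 0"

```text
time: 9.25
position: [506.4, 12.1, 149.6]
eef_rot: [3.141, -0.001, 0.096]
wrist_force: [-0.1, 0.0, -0.5]
width: 0.249
```

```bash
python3 - <<'E'
from go import *
c=snap('wrist','w8')
cv2.imwrite('pics/w8z.png',cv2.resize(c['frame'][80:280,270:630,::-1],None,fx=2.2,fy=2.2,interpolation=cv2.INTER_CUBIC))
p=ws((-58,0)); go(p[:2]+[150],.0955)
E
```

```text
pos [506.4  12.2 149.6] rpy [ 3.141e+00 -1.000e-03  9.600e-02] F [ 0.1 -0.2 -0.8] w 0.251 t 9.3
shift [-0.0007  0.0002 -0.0004] turn [ 0.001 -0.001  0.   ]
```

View pics/w8z.png

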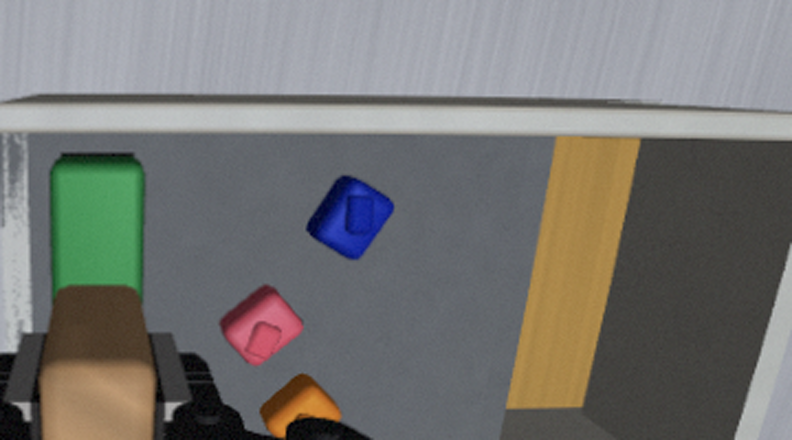

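>>> move_arm --pt "0.008 0 0 0 0 0" --pt "0.01 0 0 0 0 0" --pt "0.01 0 0 0 0 0" --pt "0.01 0 0 0 0 0" --pt "0 0 0 0 0 0"

```text
time: 9.8
position: [549.2, 16.2, 150.3]
eef_rot: [3.141, -0.004, 0.095]
wrist_force: [0.3, 0.3, -2.2]
width: 0.253
```

```bash
python3 - <<'E'
from go import *
p=ws((82,0)); go(p[:2]+[149.5],.0955)
E
```

```text
pos [549.2  16.2 150.3] rpy [ 3.141 -0.004  0.095] F [ 0.3  0.3 -2.2] w 0.253 t 9.8
shift [0.0963 0.0001 0.0012] turn [ 0.001 -0.004 -0.   ]
```

>>> move_arm --pt "0.01 0 0.001 0 -0.004 0" --pt "0.01 0 0 0 0 0" --pt "0.01 0 0 0 0 0" --pt "0.01 0 0 0 0 0" --pt "0 0 0 0 0 0"

```text
time: 10.3
position: [590.5, 20.1, 148.8]
eef_rot: [3.14, 0.004, 0.095]
wrist_force: [0.9, 0.4, -1.0]
width: 0.249
```

```bash
python3 - <<'E'
from go import *
c=snap('wrist','w9')
cv2.imwrite('pics/w9z.png',cv2.resize(c['frame'][80:280,270:630,::-1],None,fx=2.2,fy=2.2,interpolation=cv2.INTER_CUBIC))
p=ws((82,0)); go(p[:2]+[149.5],.0955)
E
```

```text
pos [589.9  20.1 148.8] rpy [3.14  0.004 0.095] F [0.9 0.7 0.2] w 0.25 t 10.35
shift [ 0.0555  0.0001 -0.001 ] turn [ 0.001  0.004 -0.   ]
```

View pics/w9z.png

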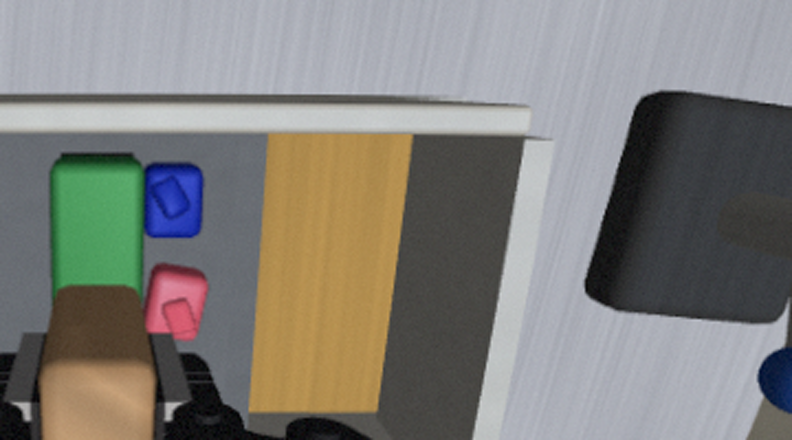

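>>> move_arm --pt "0.01 0 0 0 0.002 0" --pt "0.01 0 0 0 0 0" --pt "0.01 0 0 0 0 0" --pt "0.01 0 0 0 0 0" --pt "0 0 0 0 0 0"

```text
time: 10.85
position: [631.8, 24.0, 148.7]
eef_rot: [3.14, 0.003, 0.095]
wrist_force: [1.2, -0.2, 0.8]
width: 0.25
```

```bash
python3 - <<'E'
from go import *
p=ws((84,0)); go(p[:2]+[149.5],.0955)
E
```

```text
pos [631.8  24.  148.7] rpy [3.14e+00 3.00e-03 9.50e-02] F [ 1.2 -0.2  0.8] w 0.25 t 10.85
shift [ 0.0154  0.     -0.0008] turn [ 0.001  0.003 -0.   ]
```

>>> move_arm --pt "0.008 0 -0.001 0 0.002 0" --pt "0.006 0 0 0 0 0" --pt "0 0 0 0 0 0" --pt "0 0 0 0 0 0"

```text
time: 11.25
position: [646.8, 25.4, 149.2]
eef_rot: [3.14, 0.001, 0.095]
wrist_force: [-0.2, 0.1, -1.7]
width: 0.25
```

```bash
python3 - <<'E'
from go import *
c=snap('wrist','w10')
cv2.imwrite('pics/w10z.png',cv2.resize(c['frame'][80:330,230:630,::-1],None,fx=2,fy=2,interpolation=cv2.INTER_CUBIC))
p=ws((84,0)); go(p[:2]+[149.5],.0955)
snap('top','t10');snap('scene','s10')
cv2.imwrite('pics/s10z.png',cv2.resize(load('s10')['frame'][130:270,220:360,::-1],None,fx=4,fy=4,interpolation=cv2.INTER_CUBIC))
E
```

```text
pos [646.7  25.4 149.2] rpy [3.14e+00 1.00e-03 9.50e-02] F [ 0.2  0.8 -0.6] w 0.252 t 11.3
shift [ 0.0004 -0.     -0.0003] turn [ 0.001  0.001 -0.   ]
```

View pics/w10z.png

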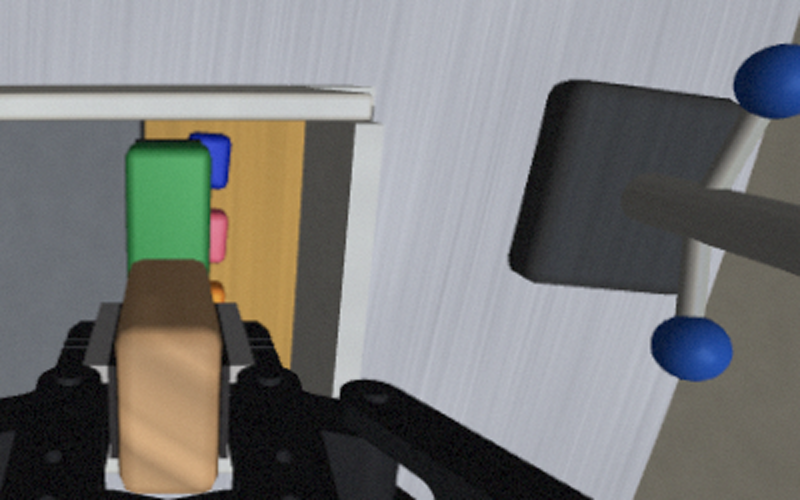

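View pics/s10z.png

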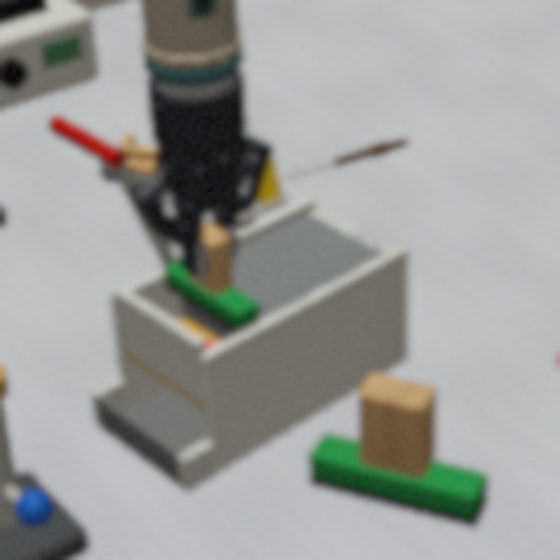

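All three chips appear beyond the block, on the brass gate. I'll lift straight up and verify.

>>> move_arm --pt "0 0 -0.02 0 0 0" --pt "0 0 -0.03 0 0 0" --pt "0 0 -0.03 0 0 0" --pt "-0.02 0 -0.01 0 0 0" --pt "-0.03 0 0 0 0 0" --pt "-0.03 0 0 0 0 0" --pt "0 0 0 0 0 0"

```text
time: 12.1
position: [562.3, 17.5, 242.3]
eef_rot: [3.14, 0.004, 0.096]
wrist_force: [0.4, -0.2, -1.1]
width: 0.252
```

```bash
python3 - <<'E'
from go import *
c=snap('wrist','w11')
cv2.imwrite('pics/w11z.png',cv2.resize(c['frame'][80:280,250:600,::-1],None,fx=2.2,fy=2.2,interpolation=cv2.INTER_CUBIC))
go([490,341.8,215],.557)
E
```

```text
pos [564.8  17.8 242.7] rpy [3.14e+00 1.00e-03 9.60e-02] F [ 0.   0.1 -1.7] w 0.254 t 12.15
shift [-0.0434 -0.3298  0.0272] turn [ 0.001  0.001 -0.461]
```

View pics/w11z.png

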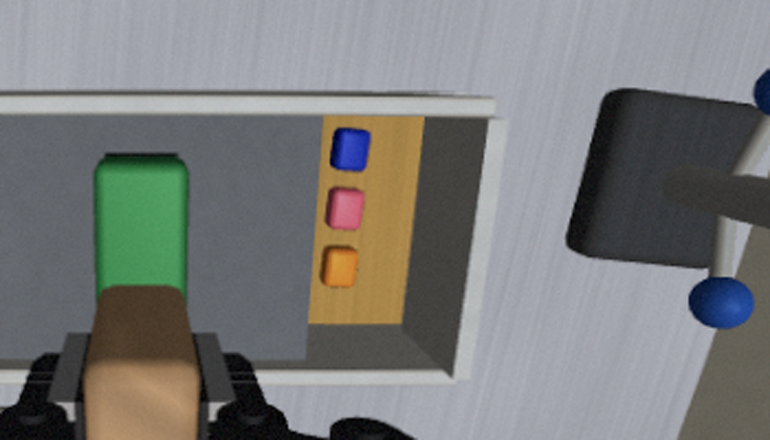

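>>> move_arm --pt "-0.005 -0.0365 0 0 0 -0.051" --pt "-0.003 -0.0365 0 0 0 -0.051" --pt "-0.001 -0.0365 0 0 0 -0.051" --pt "0.001 -0.0365 0 0 0 -0.051" --pt "0.003 -0.0365 0 0 0 -0.051" --pt "0.005 -0.0365 0 0 0 -0.051" --pt "0.007 -0.036 0 0 0 -0.051" --pt "0.009 -0.036 0 0 0 -0.051" --pt "0.01 -0.03 0 0 0 -0.051" --pt "0 0 0 0 0 0" --pt "0 0 0 0 0 0"

```text
time: 13.25
position: [502.7, 351.0, 241.6]
eef_rot: [3.141, -0.012, 0.565]
wrist_force: [1.3, -0.4, -1.8]
width: 0.254
```

```bash
python3 - <<'E'
from go import *
go([490,341.8,100],.557)
E
```

```text
pos [502.7 351.  241.6] rpy [ 3.141 -0.012  0.565] F [ 1.3 -0.4 -1.8] w 0.254 t 13.25
shift [-0.0173  0.0009  0.1414] turn [ 0.    -0.012  0.008]
```

>>> move_arm --pt "-0.015 0.001 0.02 0 -0.012 0.008" --pt "-0.001 0 0.04 0 0 0" --pt "-0.001 0 0.04 0 0 0" --pt "0 0 0.03 0 0 0" --pt "0 0 0 0 0 0" --pt "0 0 0 0 0 0"

```text
time: 13.85
position: [496.6, 338.2, 109.3]
eef_rot: [3.139, -0.007, 0.546]
wrist_force: [0.3, 1.1, -1.0]
width: 0.254
```

```bash
python3 - <<'E'
from go import *
snap('wrist','w12')
go([490,341.8,39],.557)
E
```

```text
pos [496.6 337.9 109.5] rpy [ 3.139 -0.007  0.546] F [ 0.9 -0.2 -1.5] w 0.254 t 13.9
shift [-0.0042 -0.007   0.0704] turn [ 0.003 -0.007 -0.011]
```

View pics/w12.png

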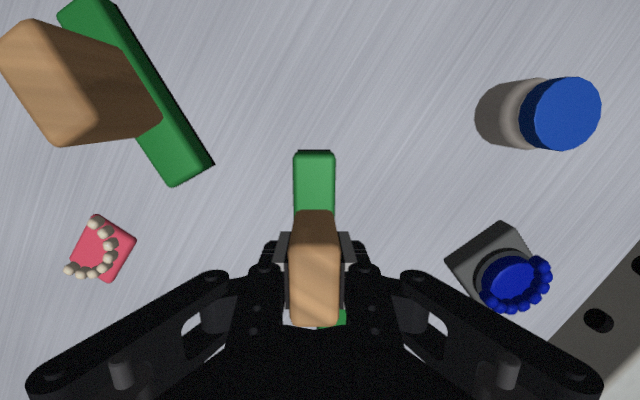

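>>> move_arm --pt "-0.004 -0.006 0.03 0.003 -0.007 -0.011" --pt "-0.001 0 0.02 0 -0.003 0" --pt "0 0 0.006 0 0 0" --pt "0 0 0 0 0 0" --pt "0 0 0 0 0 0"

```text
time: 14.4
position: [496.9, 344.1, 61.6]
eef_rot: [-3.141, -0.014, 0.553]
wrist_force: [-0.0, -0.5, -1.1]
width: 0.252
```

```bash
python3 - <<'E'
from go import *
go([490,341.8,39],.557)
E
```

```text
pos [496.9 344.1  61.6] rpy [-3.141 -0.014  0.553] F [-0.  -0.5 -1.1] w 0.252 t 14.4
shift [-0.0074 -0.0016  0.0225] turn [-0.001 -0.014 -0.004]
```

>>> move_arm --pt "-0.007 -0.001 0.006 -0.001 -0.014 -0.004" --pt "0 0 0.006 0 0 0" --pt "0 0 0.004 0 0 0" --pt "0 0 0 0 0 0" --pt "0 0 0 0 0 0"

```text
time: 14.9
position: [491.8, 342.3, 47.4]
eef_rot: [-3.141, -0.004, 0.557]
wrist_force: [-0.0, -0.0, -0.9]
width: 0.249
```

```bash
python3 - <<'E'
from go import *
go([490,341.8,39],.557)
E
```

```text
pos [491.8 342.3  47.4] rpy [-3.141 -0.004  0.557] F [-0.  -0.  -0.9] w 0.249 t 14.9
shift [-0.0018 -0.0006  0.0084] turn [-0.    -0.004 -0.   ]
```

>>> move_arm --pt "-0.001 0 0.005 0 -0.004 0" --pt "0 0 0.003 0 0 0" --pt "0 0 0.002 0 0 0" --pt "0 0 0 0 0 0" --pt "0 0 0 0 0 0"

```text
time: 15.4
position: [491.5, 342.3, 39.0]
eef_rot: [3.141, -0.002, 0.556]
wrist_force: [-0.8, 0.5, -0.8]
width: 0.253
```

```bash
python3 - <<'E'
from go import *
go([490,341.8,39],.557)
E
```

```text
pos [491.5 342.3  39. ] rpy [ 3.141e+00 -2.000e-03  5.560e-01] F [-0.8  0.5 -0.8] w 0.253 t 15.4
shift [-0.0015 -0.0004  0.    ] turn [ 0.001 -0.002 -0.001]
```

>>> move_arm --pt "0 0 0.001 0 0 0" --pt "0 0 0 0 0 0"

```text
time: 15.6
position: [491.6, 342.4, 38.7]
eef_rot: [3.141, -0.002, 0.556]
wrist_force: [-0.7, 0.3, 0.1]
width: 0.251
```

>>> move_arm --pt "0 0 0 0 0 0" --pt "0 0 0 0 0 0" --pt "0 0 0 0 0 0" --pt "0 0 0 0 0 0" --pt "0 0 0 0 0 0" --fingers 1

```text
time: 16.1
position: [491.7, 342.4, 37.9]
eef_rot: [3.141, -0.002, 0.556]
wrist_force: [-0.4, -0.4, -0.2]
width: 1.002
```

```bash
python3 - <<'E'
from go import *
snap('wrist','w13')
go([490,341.8,39],.557)
E
```

```text
pos [491.7 342.4  37.9] rpy [ 3.141e+00 -2.000e-03  5.560e-01] F [-0.7 -0.5  0.4] w 0.997 t 16.15
shift [-0.0018 -0.0004 -0.0011] turn [ 0.001 -0.002 -0.001]
```

View pics/w13.png

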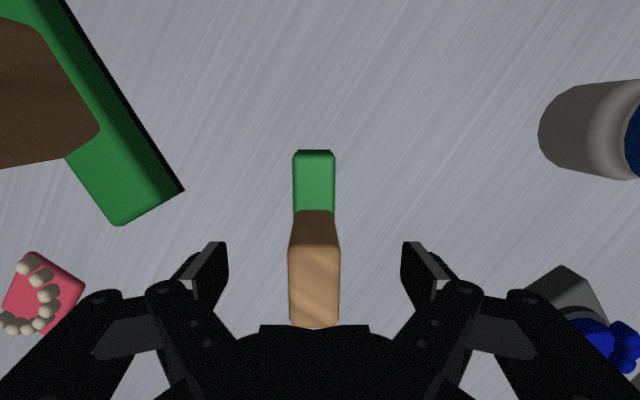

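>>> move_arm --pt "0 0 -0.03 0 0 0" --pt "0 0 -0.045 0 0 0" --pt "0 0 -0.05 0 0 0" --pt "0 0 -0.05 0 0 0" --pt "0 0 -0.05 0 0 0" --pt "0 0 -0.03 0 0 0" --pt "0 0 0 0 0 0"

```text
time: 16.85
position: [490.4, 342.2, 299.8]
eef_rot: [3.141, 0.002, 0.558]
wrist_force: [0.2, -0.2, 0.3]
width: 1.0
```

```bash
python3 - <<'E'
from go import *
c=snap('wrist','w14')
p=ws((-55,-140)); print(p); go(p[:2]+[300],.0955)
E
```

```text
[np.float64(522.100302622917), np.float64(-127.20658718428405), 0]
pos [489.8 341.5 297.8] rpy [3.141 0.005 0.558] F [-0.3  0.2 -0.4] w 0.999 t 16.9
shift [-0.2206  0.4148 -0.0006] turn [0.002 0.005 0.462]
```

View pics/w14.png

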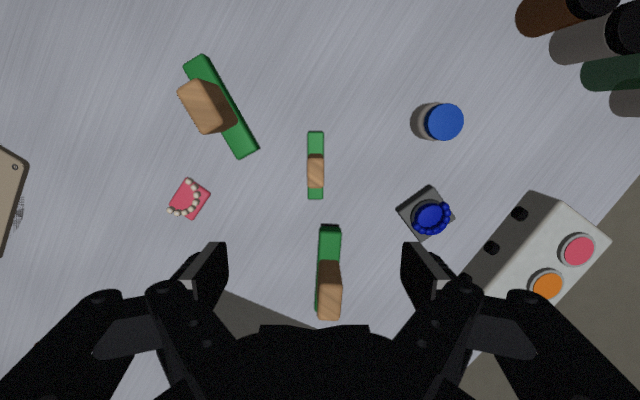

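>>> move_arm --pt "-0.019 0.038 0 0 0 0.042" --pt "-0.017 0.039 0 0 0 0.042" --pt "-0.016 0.039 0 0 0 0.042" --pt "-0.014 0.04 0 0 0 0.042" --pt "-0.012 0.041 0 0 0 0.042" --pt "-0.01 0.041 0 0 0 0.042" --pt "-0.009 0.042 0 0 0 0.042" --pt "-0.007 0.042 0 0 0 0.042" --pt "-0.005 0.042 0 0 0 0.042" --pt "-0.003 0.042 0 0 0 0.042" --pt "-0.001 0.042 0 0 0 0.042" --pt "0 0 0 0 0 0" --fingers -1

```text
time: 18.1
position: [523.8, -143.2, 278.8]
eef_rot: [3.138, 0.038, 0.081]
wrist_force: [0.4, -0.5, 0.5]
width: -0.001
```

>>> move_arm --pt "0 0 0 0 0 0" --pt "0 0 0 0 0 0"

```text
time: 18.3
position: [521.8, -143.5, 275.9]
eef_rot: [3.14, 0.043, 0.079]
wrist_force: [0.6, 0.0, -0.7]
width: 0.0
```

```bash
python3 - <<'E'
from go import *
c=snap('wrist','w15')
p=ws((-55,-140)); go(p[:2]+[220],.0955)
E
```

```text
pos [ 521.9 -142.7  275.9] rpy [3.141 0.043 0.08 ] F [ 0.1  0.4 -0.3] w -0.002 t 18.35
shift [ 0.0039 -0.0155  0.0558] turn [ 0.     0.043 -0.016]
```

View pics/w15.png

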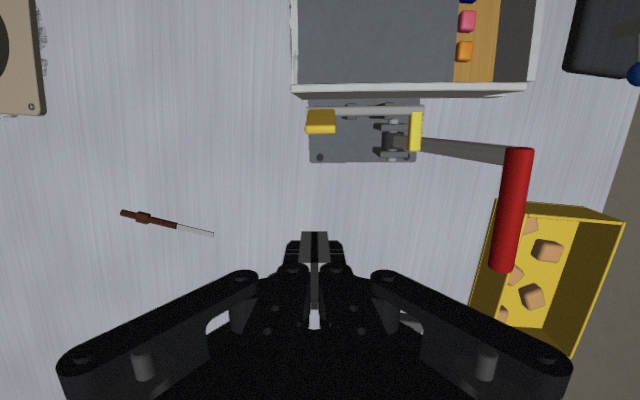

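```bash
python3 - <<'E'
from go import *
c=load('w15'); t=load('top0'); x,y,a=ST; R=np.array([[np.cos(a),-np.sin(a)],[np.sin(a),np.cos(a)]]); f=lambda p:np.round(R.T@(np.array(p)[:2]-[x,y]),1)
hsv=cv2.cvtColor(c['frame'],cv2.COLOR_RGB2HSV); m=(cv2.inRange(hsv,(0,150,60),(6,255,255))|cv2.inRange(hsv,(174,150,60),(180,255,255))); m[:,:480]=0;m[:130]=0
v,u=np.nonzero(m); r=cv2.minAreaRect(np.stack([u,v],1).astype(np.float32)); print(r)
for cc,uv in ((c,r[0]),(t,(400.5,134.5))): print('bar mid',f(onz(cc,*uv,210)))
q=tri((c,*r[0]),(t,400.5,134.5)); print(q,f(q[0]))
print('tab top',f(onz(c,320,130,170)), f(onz(c,307,133,168)),f(onz(c,335,133,168)))
E
```

```text
((509.9615783691406, 209.22512817382812), (27.937211990356445, 127.44849395751953), 9.688786506652832)
bar mid [  85.7 -154.8]
bar mid [  84.6 -160.5]
(array([ 663.99413869, -131.74113891,  208.64293435]), [np.float64(2.880479646023539), np.float64(2.8804796460235544)]) [  85.8 -158. ]
tab top [-55.3 -98.4] [ -66.3 -100.8] [ -42.9 -101.1]
```

>>> move_arm --pt "0.004 -0.0155 0 0 0.043 -0.016" --pt "0 0 0.03 0 0 0" --pt "0 0 0.03 0 0 0" --pt "0 0 0 0 0 0" --pt "0 0 0 0 0 0"

```text
time: 18.85
position: [525.8, -118.6, 215.1]
eef_rot: [-3.14, -0.004, 0.109]
wrist_force: [0.1, -0.9, 0.2]
width: 0.003
```

```bash
python3 - <<'E'
from go import *
p=ws((-55,-140)); go(p[:2]+[146],.0955)
E
```

```text
pos [ 525.8 -118.6  215.1] rpy [-3.14  -0.004  0.109] F [ 0.1 -0.9  0.2] w 0.003 t 18.85
shift [-0.0049  0.0083  0.0691] turn [-0.002 -0.004  0.014]
```

>>> move_arm --pt "-0.005 0.008 0.01 -0.002 -0.004 0.014" --pt "0 0 0.025 0 0 0" --pt "0 0 0.025 0 0 0" --pt "0 0 0 0 0 0" --pt "0 0 0 0 0 0"

```text
time: 19.35
position: [525.2, -129.2, 158.1]
eef_rot: [3.137, -0.008, 0.093]
wrist_force: [0.4, -1.0, 0.3]
width: 0.003
```

```bash
python3 - <<'E'
from go import *
p=ws((-55,-125)); go(p[:2]+[150],.0955)
snap('wrist','w16')
E
```

```text
pos [ 525.2 -129.2  158.1] rpy [ 3.137 -0.008  0.093] F [ 0.4 -1.   0.3] w 0.003 t 19.35
shift [-0.003  -0.0173  0.008 ] turn [ 0.004 -0.008 -0.002]
```

View pics/w16.png

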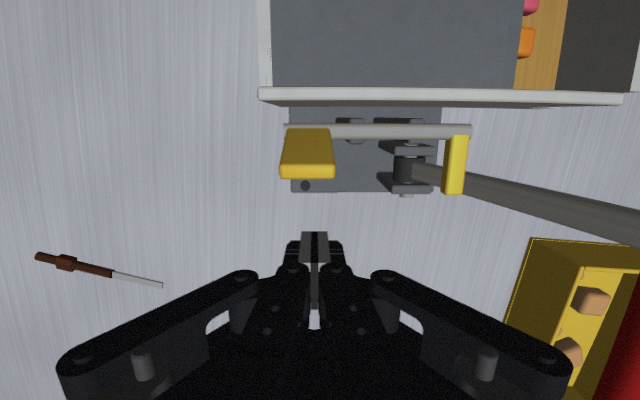

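>>> move_arm --pt "-0.003 -0.008 0.008 0.004 -0.008 -0.002" --pt "0 -0.01 0 0 0 0" --pt "0 -0.012 0 0 0 0" --pt "0 -0.012 0 0 0 0" --pt "0 0 0 0 0 0"

```text
time: 19.9
position: [519.5, -84.5, 152.9]
eef_rot: [3.14, -0.005, 0.095]
wrist_force: [-0.1, 0.6, -0.8]
width: -0.005
```

```bash
python3 - <<'E'
from go import *
p=ws((-55,-56)); go(p[:2]+[142],.0955)
snap('wrist','w17')
E
```

```text
pos [519.5 -84.5 152.9] rpy [ 3.14  -0.005  0.095] F [-0.1  0.6 -0.8] w -0.005 t 19.9
shift [-0.0016 -0.0412  0.0109] turn [ 0.002 -0.005 -0.   ]
```

View pics/w17.png

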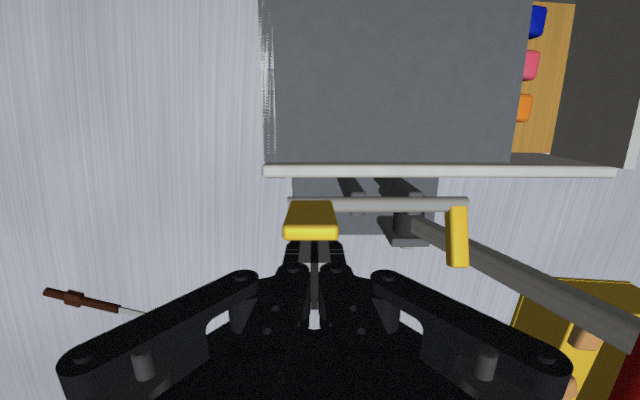

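>>> move_arm --pt "-0.001 -0.01 0.002 0.002 -0.005 0" --pt "0 -0.01 0.002 0 0 0" --pt "0 -0.01 0.002 0 0 0" --pt "0 -0.01 0.002 0 0 0" --pt "0 0 0 0 0 0"

```text
time: 20.45
position: [515.0, -43.5, 144.3]
eef_rot: [3.14, -0.0, 0.093]
wrist_force: [-0.3, 0.6, -0.7]
width: 0.001
```

```bash
python3 - <<'E'
from go import *
p=ws((-55,-56)); go(p[:2]+[142],.0955)
snap('wrist','w18')
E
```

```text
pos [515.  -43.5 144.3] rpy [ 3.14  -0.     0.093] F [-0.3  0.6 -0.7] w 0.001 t 20.45
shift [-0.0009  0.      0.0023] turn [ 0.002 -0.    -0.002]
```

View pics/w18.png

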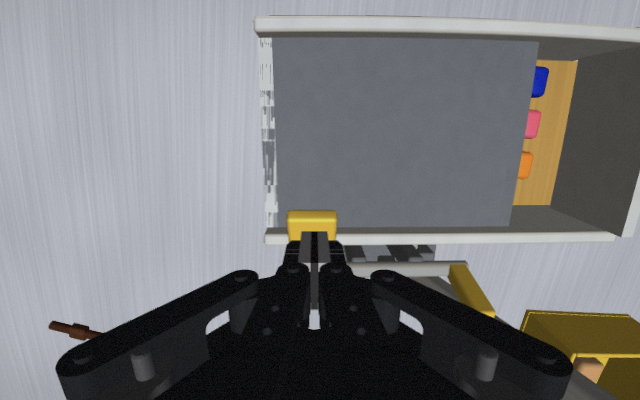

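>>> move_arm --pt "-0.001 -0.004 0.004 0 0 0" --pt "0 -0.005 0.003 0 0 0" --pt "0 0 0 0 0 0"

```text
time: 20.8
position: [514.9, -42.2, 141.1]
eef_rot: [3.129, -0.004, 0.087]
wrist_force: [-2.2, 0.9, 5.9]
width: 0.004
```

```bash
python3 - <<'E'
from go import *
p=ws((-55,-50)); go(p[:2]+[138],.0955)
snap('wrist','w19')
E
```

```text
pos [514.9 -42.2 141.1] rpy [ 3.129 -0.004  0.087] F [-2.2  0.9  5.9] w 0.004 t 20.8
shift [-0.001  -0.0047  0.003 ] turn [ 0.013 -0.004 -0.008]
```

View pics/w19.png

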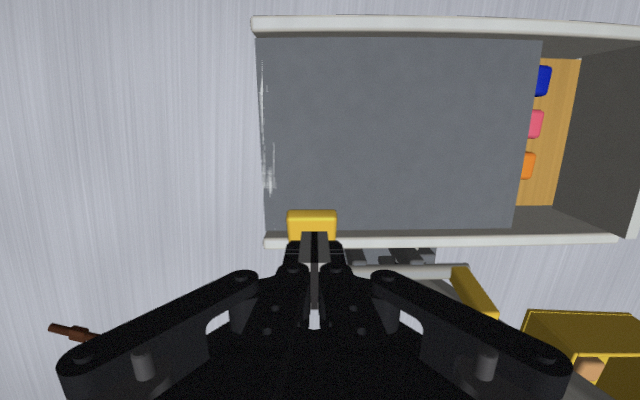

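The wrist force rose to 6 N with no further motion, so the catch is against its end stop. I'll back off, up and outward, and check it.

>>> move_arm --pt "0 0.01 -0.02 0.01 -0.004 -0.008" --pt "0 0.02 -0.04 0 0 0" --pt "0 0.03 -0.04 0 0 0" --pt "0 0.04 -0.04 0 0 0" --pt "0 0 0 0 0 0" --pt "0 0 0 0 0 0" --fingers 1

```text
time: 21.45
position: [523.4, -138.8, 280.2]
eef_rot: [-3.141, 0.003, 0.097]
wrist_force: [0.2, 0.8, -0.1]
width: 0.991
```

```bash
python3 - <<'E'
from go import *
snap('wrist','w20')
snap('scene','s20');cv2.imwrite('pics/s20z.png',cv2.resize(load('s20')['frame'][130:270,220:360,::-1],None,fx=4,fy=4,interpolation=cv2.INTER_CUBIC))
p=ws((87,-169)); go(p[:2]+[300],.0955)
E
```

```text
pos [ 523.2 -138.5  279.5] rpy [-3.142  0.004  0.098] F [-0.1  0.8  0.4] w 0.999 t 21.55
shift [ 0.1419  0.018  -0.0211] turn [-0.     0.004  0.002]
```

View pics/w20.png

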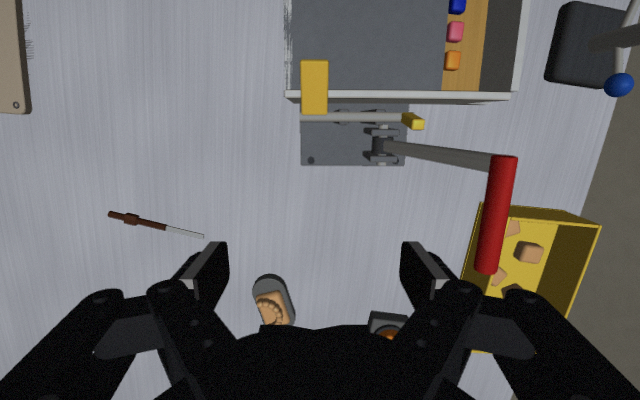

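View pics/s20z.png

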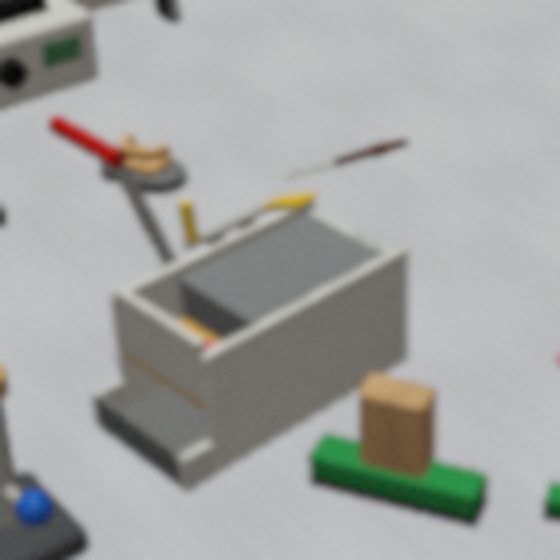

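```bash
python3 - <<'E'
from go import *
c=load('w20'); x,y,a=ST; R=np.array([[np.cos(a),-np.sin(a)],[np.sin(a),np.cos(a)]]); f=lambda p:np.round(R.T@(np.array(p)[:2]-[x,y]),1)
print('tip',f(onz(c,314,61,145)))
hsv=cv2.cvtColor(c['frame'],cv2.COLOR_RGB2HSV); m=(cv2.inRange(hsv,(0,150,60),(6,255,255))|cv2.inRange(hsv,(174,150,60),(180,255,255))); m[:,:470]=0;m[:140]=0
v,u=np.nonzero(m); r=cv2.minAreaRect(np.stack([u,v],1).astype(np.float32)); print(r,f(onz(c,*r[0],212)))
c0=load('w15'); print(tri((c,*r[0]),(c0,509.96,209.2)))
E
```

```text
tip [-55.3 -35.2]
((495.71466064453125, 214.51560974121094), (23.60224723815918, 120.88121032714844), 9.865806579589844) [  85.3 -154.5]
(array([ 635.44622755, -117.55072555,  251.52536458]), [np.float64(0.21355411023515294), np.float64(0.21355411023512869)])
```

>>> move_arm --pt "0.035 0.004 -0.01 0 0.004 0" --pt "0.035 0.004 -0.01 0 0 0" --pt "0.035 0.004 0 0 0 0" --pt "0.03 0.004 0 0 0 0" --pt "0 0 0 0 0 0" --pt "0 0 0 0 0 0"

```text
time: 22.15
position: [657.2, -130.9, 288.0]
eef_rot: [-3.133, 0.02, 0.109]
wrist_force: [-1.1, 0.2, -0.3]
width: 1.004
```

```bash
python3 - <<'E'
from go import *
snap('wrist','w21')
p=ws((86,-169)); go(p[:2]+[192],.0955)
E
```

```text
pos [ 656.9 -130.7  287.8] rpy [-3.133  0.02   0.109] F [-0.7  0.1 -0.8] w 1.0 t 22.2
shift [0.0088 0.0136 0.0956] turn [-0.009  0.02   0.014]
```

View pics/w21.png

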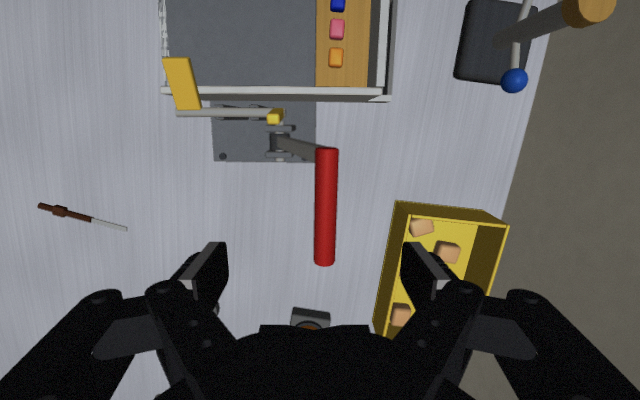

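```bash
python3 - <<'E'
from go import *
c=load('w21'); t=load('w15'); x,y,a=ST; R=np.array([[np.cos(a),-np.sin(a)],[np.sin(a),np.cos(a)]]); f=lambda p:np.round(R.T@(np.array(p)[:2]-[x,y]),1)
for uv in ((327,150),(324,263),(325.5,206)): print(onz(c,*uv,211),f(onz(c,*uv,211)))
q=tri((c,325.5,206),(t,509.96,209.2)); print(q,f(q[0]))
E
```

```text
[660.52528027 -85.09456125 211.        ] [  86.8 -111.3]
[ 669.33112738 -177.49646976  211.        ] [  86.8 -204.1]
[ 664.6290793  -128.44002832  211.        ] [  86.8 -154.8]
(array([ 664.76850647, -129.11312433,  208.22157665]), [np.float64(0.14226179266063937), np.float64(0.1422617926606713)]) [  86.8 -155.5]
```

>>> move_arm --pt "0.009 0.013 0.01 -0.009 0.02 0.014" --pt "0 0 0.02 0 0 0" --pt "0 0 0 0 0 0" --pt "0 0 0 0 0 0"

```text
time: 22.6
position: [663.1, -140.9, 256.6]
eef_rot: [3.142, 0.004, 0.098]
wrist_force: [1.2, 0.3, -0.4]
width: 1.001
```

```bash
python3 - <<'E'
from go import *
p=ws((86,-169)); go(p[:2]+[192],.0955)
E
```

```text
pos [ 663.1 -140.9  256.6] rpy [3.142 0.004 0.098] F [ 1.2  0.3 -0.4] w 1.001 t 22.6
shift [0.0022 0.0019 0.0646] turn [0.    0.004 0.002]
```

>>> move_arm --pt "0.003 0.002 0.02 0 0.004 0.002" --pt "0 0 0.025 0 0 0" --pt "0 0 0.015 0 0 0" --pt "0 0 0 0 0 0" --pt "0 0 0 0 0 0"

```text
time: 23.1
position: [666.9, -142.2, 201.6]
eef_rot: [3.14, -0.007, 0.096]
wrist_force: [0.0, 0.4, -0.4]
width: 0.999
```

```bash
python3 - <<'E'
from go import *
snap('wrist','w22')
p=ws((87,-169)); go(p[:2]+[191],.0955)
E
```

```text
pos [ 667.  -142.2  201.8] rpy [ 3.139 -0.007  0.096] F [-0.7 -0.4  0.2] w 1.003 t 23.15
shift [-0.0009  0.0003  0.0108] turn [ 0.002 -0.007  0.   ]
```

View pics/w22.png

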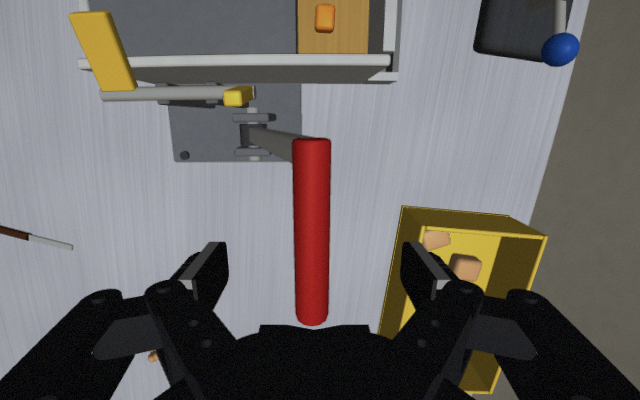

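The red bar is centred between the fingers: about 312 px, against a mid-gap of about 314. I'll go down the last 11 mm and close.

>>> move_arm --pt "-0.001 0 0.007 0.002 -0.007 0" --pt "0 0 0.003 0 0 0" --pt "0 0 0 0 0 0"

```text
time: 23.45
position: [667.3, -142.4, 194.1]
eef_rot: [3.14, -0.004, 0.096]
wrist_force: [-0.5, -0.2, -0.3]
width: 0.999
```

>>> move_arm --pt "0 0 0 0 0 0" --pt "0 0 0 0 0 0" --pt "0 0 0 0 0 0" --pt "0 0 0 0 0 0" --pt "0 0 0 0 0 0" --fingers -1 --squeeze 60

```text
time: 23.95
position: [666.1, -142.6, 194.8]
eef_rot: [3.14, -0.001, 0.096]
wrist_force: [-6.3, 0.5, 3.4]
width: 0.185
```

```bash
python3 - <<'E'
from go import *
p=ws((87,-169)); go(p[:2]+[191],.0955)
E
```

```text
pos [ 666.1 -142.6  194.8] rpy [ 3.14e+00 -1.00e-03  9.60e-02] F [-6.3  0.5  3.4] w 0.185 t 23.95
shift [ 0.0001 -0.      0.0038] turn [ 0.001 -0.001  0.   ]
```

>>> move_arm --pt "0 0 0 0 0 0" --pt "0 0 0 0 0 0" --pt "0.001 0 0.006 0 0 0" --pt "0 0 0 0 0 0" --fingers 0.3

```text
time: 24.35
position: [667.6, -142.5, 188.5]
eef_rot: [3.14, -0.002, 0.096]
wrist_force: [0.8, 0.1, -0.7]
width: 0.655
```

```bash
python3 - <<'E'
from go import *
p=ws((87,-169)); go(p[:2]+[191],.0955)
E
```

```text
pos [ 667.6 -142.5  188.5] rpy [ 3.14e+00 -2.00e-03  9.60e-02] F [ 0.8  0.1 -0.7] w 0.655 t 24.35
shift [-0.0013 -0.0001 -0.0025] turn [ 0.002 -0.002  0.   ]
```

>>> move_arm --pt "-0.001 0 -0.001 0 0 0" --pt "0 0 0 0 0 0" --pt "0 0 0 0 0 0" --pt "0 0 0 0 0 0" --pt "0 0 0 0 0 0" --fingers -1 --squeeze 60

```text
time: 24.85
position: [665.8, -142.6, 189.4]
eef_rot: [3.14, -0.001, 0.095]
wrist_force: [-0.6, 0.2, -0.9]
width: 0.186
```

```bash
python3 - <<'E'
from go import *
snap('wrist','w23');p=ws((87,-169)); go(p[:2]+[191],.0955)
E
```

```text
pos [ 665.8 -142.6  189.3] rpy [ 3.14e+00 -1.00e-03  9.60e-02] F [-0.1 -0.4  0.2] w 0.188 t 24.9
shift [ 0.0004 -0.     -0.0017] turn [ 0.001 -0.001  0.   ]
```

View pics/w23.png

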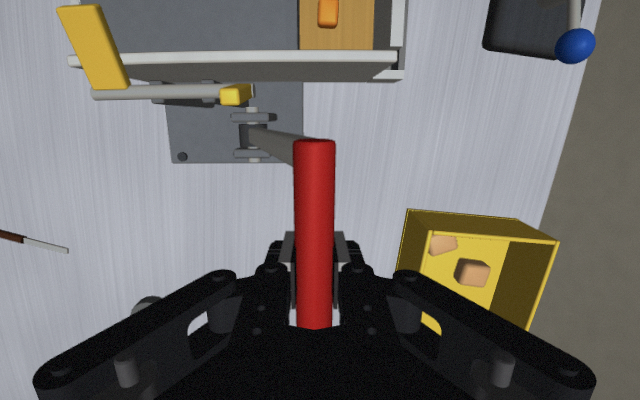

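>>> move_arm --pt "-0.016 0 -0.005 0 0 0" --pt "-0.016 0 -0.003 0 0 0" --pt "-0.016 0 -0.002 0 0 0" --pt "0 0 0 0 0 0"

```text
time: 25.3
position: [629.5, -146.0, 200.1]
eef_rot: [3.139, -0.029, 0.097]
wrist_force: [2.6, -0.3, -9.7]
width: 0.188
```

```bash
cat > lv.py <<'E'
from go import *
x,y,a=ST; R=np.array([[np.cos(a),-np.sin(a)],[np.sin(a),np.cos(a)]]); s=read_state()
f=R.T@(s['position'][:2]-[x,y]); gz=s['position'][2]+20.6
print('st',np.round(f,1),'gz',round(gz,1),'lean',round(np.arctan2(f[0]-30,gz-55),3),'r',round(np.hypot(f[0]-30,gz-55),1))
go([*ws((-60,-169))[:2],193-20.6],.0955)
E
python3 lv.py
```

```text
st [  50.2 -169. ] gz 220.7 lean 0.121 r 166.9
pos [ 629.5 -146.   200.1] rpy [ 3.139 -0.029  0.097] F [ 2.6 -0.3 -9.7] w 0.188 t 25.3
shift [-0.1109 -0.0002  0.0245] turn [ 0.002 -0.029  0.001]
```

>>> move_arm --pt "-0.014 0 0.001 0 -0.01 0" --pt "-0.014 0 0.0 0 -0.01 0" --pt "-0.014 0 0.001 0 0 0" --pt "-0.014 0 0.002 0 0 0" --pt "0 0 0 0 0 0"

```text
time: 25.8
position: [599.7, -148.9, 202.3]
eef_rot: [3.135, -0.065, 0.1]
wrist_force: [7.5, 0.4, -14.3]
width: 0.189
```

```bash
python3 lv.py
```

```text
st [  20.2 -169. ] gz 222.9 lean -0.058 r 168.2
pos [ 599.7 -148.9  202.3] rpy [ 3.135 -0.065  0.1  ] F [  7.5   0.4 -14.3] w 0.189 t 25.8
shift [-0.0819 -0.0005  0.0247] turn [ 0.006 -0.065  0.004]
```

>>> move_arm --pt "-0.018 0 0.003 0 0 0" --pt "-0.018 0 0.003 0 0 0" --pt "-0.018 0 0.004 0 0 0" --pt "-0.018 0 0.005 0 0 0" --pt "0 0 0 0 0 0"

```text
time: 26.3
position: [564.1, -152.6, 197.5]
eef_rot: [3.127, -0.139, 0.105]
wrist_force: [7.1, -0.0, -13.6]
width: 0.186
```

```bash
python3 lv.py
```

```text
st [ -15.6 -169.3] gz 218.1 lean -0.273 r 169.3
pos [ 564.1 -152.6  197.5] rpy [ 3.127 -0.139  0.105] F [  7.1  -0.  -13.6] w 0.186 t 26.3
shift [-0.0474 -0.001   0.0187] turn [ 0.014 -0.139  0.009]
```

>>> move_arm --pt "-0.018 0 0.006 0 0 0" --pt "-0.018 0 0.007 0 0 0" --pt "-0.018 0 0.008 0 0 0" --pt "0 0 0 0 0 0"

```text
time: 26.7
position: [534.8, -155.6, 183.8]
eef_rot: [3.118, -0.182, 0.109]
wrist_force: [8.4, 1.0, -4.1]
width: 0.189
```

```bash
sed -i 's/^f=R.*/from scipy.spatial.transform import Rotation as Ro\nG=s["position"]-20.6*Ro.from_euler("xyz",s["eef_rot"]).as_matrix()[:,2]; f=R.T@(G[:2]-[x,y]); gz=G[2]/' lv.py; python3 lv.py
```

```text
st [ -48.8 -169. ] gz 204.0 lean -0.486 r 168.6
pos [ 534.8 -155.6  183.8] rpy [ 3.118 -0.182  0.109] F [ 8.4  1.  -4.1] w 0.189 t 26.7
shift [-0.0168 -0.0008  0.0085] turn [ 0.022 -0.183  0.012]
```

>>> move_arm --pt "-0.014 0 0.008 0 0 0" --pt "-0.014 0 0.009 0 0 0" --pt "-0.01 0 0.007 0 0 0"

```text
time: 27.0
position: [519.2, -157.7, 172.0]
eef_rot: [3.106, -0.219, 0.114]
wrist_force: [-14.6, 9.7, 79.6]
width: 0.189
```

```bash
python3 lv.py; python3 - <<'E'
from go import *
snap('wrist','w24');snap('scene','s24');snap('top','t24')
cv2.imwrite('pics/s24z.png',cv2.resize(load('s24')['frame'][130:270,210:360,::-1],None,fx=4,fy=4,interpolation=cv2.INTER_CUBIC))
cv2.imwrite('pics/t24z.png',cv2.resize(load('t24')['frame'][110:290,210:430,::-1],None,fx=3,fy=3,interpolation=cv2.INTER_CUBIC))
E
python3 lv.py
```

```text
st [ -65.3 -169.4] gz 192.1 lean -0.607 r 166.9
pos [ 519.2 -157.7  172. ] rpy [ 3.106 -0.219  0.114] F [-14.6   9.7  79.6] w 0.189 t 27.0
shift [ 0.0009 -0.0011 -0.0003] turn [ 0.033 -0.22   0.014]
st [ -64.9 -169.4] gz 192.6 lean -0.604 r 167.1
pos [ 519.6 -157.6  172.5] rpy [ 3.106 -0.22   0.114] F [-13.    8.4  65.4] w 0.189 t 27.15
shift [ 0.0004 -0.001   0.0001] turn [ 0.034 -0.22   0.015]
```

View pics/w24.png

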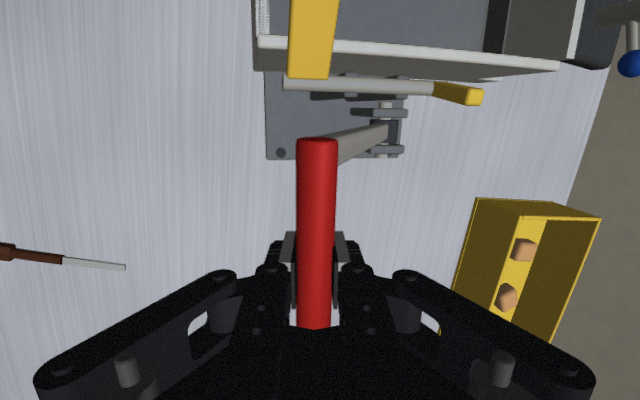

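View pics/s24z.png

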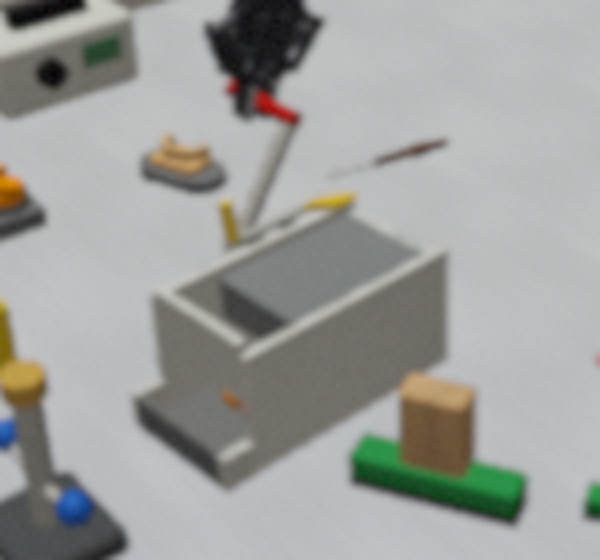

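View pics/t24z.png

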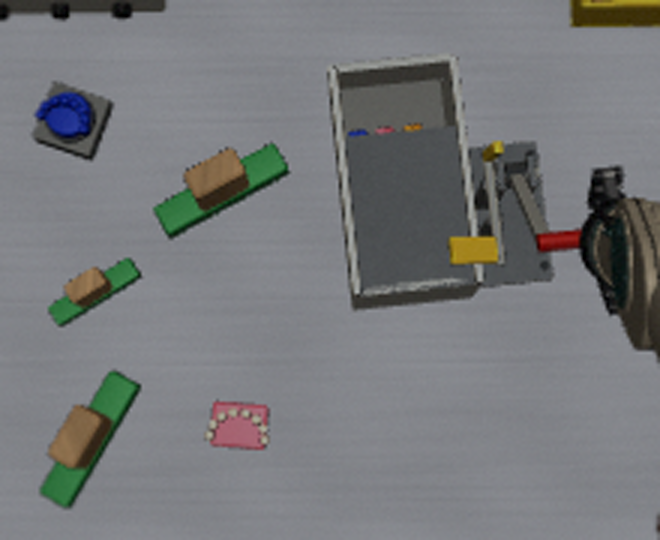

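The gate is open and the chips have dropped. The lever is against its stop at about 70 N, so I'll ease that off and keep holding it.

>>> move_arm --pt "0 0 0 0 0 0" --pt "0 0 0 0 0 0"

```text
time: 27.35
position: [528.7, -156.2, 179.9]
eef_rot: [3.101, -0.238, 0.117]
wrist_force: [6.5, -0.0, -2.3]
width: 0.193
```

```bash
python3 lv.py
```

```text
st [ -56.1 -168.8] gz 199.9 lean -0.536 r 168.5
pos [ 528.7 -156.2  179.9] rpy [ 3.101 -0.238  0.117] F [ 6.5 -0.  -2.3] w 0.193 t 27.35
shift [-0.0103 -0.0009  0.0052] turn [ 0.038 -0.238  0.017]
```

>>> move_arm --pt "-0.011 0 0.006 0 0 0"

```text
time: 27.45
position: [522.8, -157.1, 175.3]
eef_rot: [3.099, -0.243, 0.119]
wrist_force: [-17.1, 5.1, 43.3]
width: 0.185
```

```bash
python3 lv.py; python3 - <<'E'
from h import *
for i in range(6): snap('scene','sf%d'%i)
E
python3 lv.py
```

```text
st [ -62.2 -169.1] gz 195.2 lean -0.581 r 167.8
pos [ 522.8 -157.1  175.3] rpy [ 3.099 -0.243  0.119] F [-17.1   5.1  43.3] w 0.185 t 27.45
shift [-0.0034 -0.001   0.0021] turn [ 0.04  -0.244  0.018]
st [ -63.3 -169. ] gz 194.7 lean -0.589 r 168.0
pos [ 521.6 -157.2  174.7] rpy [ 3.099 -0.242  0.118] F [-10.    4.2  31.4] w 0.191 t 27.75
shift [-0.0022 -0.0009  0.0018] turn [ 0.04  -0.243  0.017]
```

```bash
python3 - <<'E'
from go import *
c=snap('top','tf'); s=load('sf5'); x,y,a=ST; R=np.array([[np.cos(a),-np.sin(a)],[np.sin(a),np.cos(a)]])
cv2.imwrite('pics/tfz.png',cv2.resize(c['frame'][120:220,310:390,::-1],None,fx=7,fy=7,interpolation=cv2.INTER_CUBIC))
cv2.imwrite('pics/sfz.png',cv2.resize(s['frame'][180:270,230:400,::-1],None,fx=4.5,fy=4.5,interpolation=cv2.INTER_CUBIC))
for n,p in (('blue',(358,132)),('pink',(385,131)),('or',(413,128))):
    for z in (13,80): print(n,z,np.round(R.T@(onz(c,210+p[0]/3,110+p[1]/3,z)[:2]-[x,y])))
E
python3 lv.py
```

```text
blue 13 [100.  35.]
blue 80 [83. 37.]
pink 13 [98.  6.]
pink 80 [81. 10.]
or 13 [ 98. -24.]
or 80 [ 81. -19.]
st [ -63.3 -169. ] gz 194.7 lean -0.589 r 168.0
pos [ 521.6 -157.2  174.7] rpy [ 3.099 -0.242  0.118] F [-9.8  4.  31.2] w 0.185 t 27.8
shift [-0.0021 -0.0009  0.0018] turn [ 0.04  -0.243  0.017]
```

View pics/tfz.png

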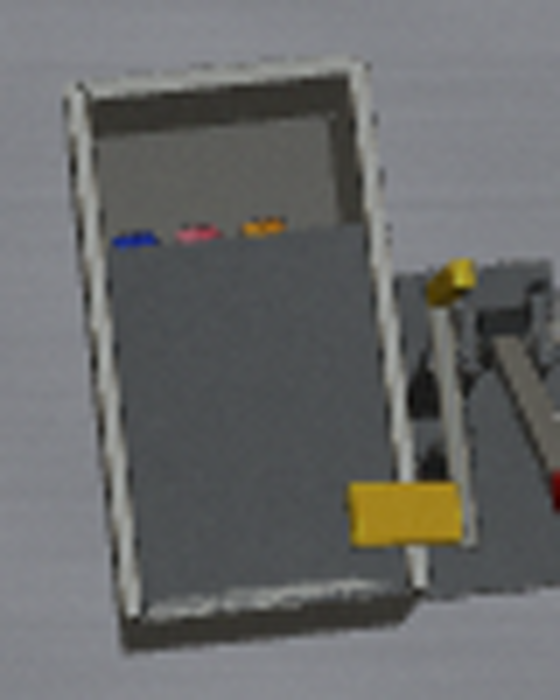

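View pics/sfz.png

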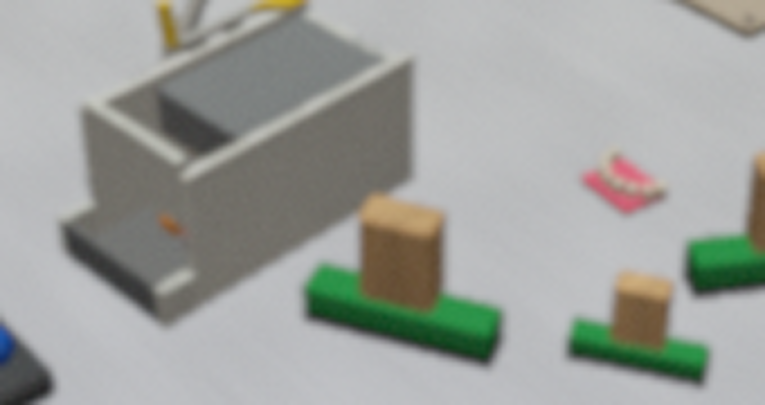

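```bash
python3 -c "
from rig import *
print(job_done())"; python3 lv.py
```

```text
the job is handed in; nothing more can be done
None
the job is handed in; nothing more can be done
```

I did every step in the order you set and handed the job in at about 28 s of the 72 s allowed; no verdict was reported. I pushed all three offcuts into the slot with the smallest scraper and stood it back where it came from. I then flipped the catch to its stop and pulled the lever to its stop, and I was still holding it at hand-in.

**Last checks:**
- **Lever:** worked out from the tool pose, it was at about 0.94 rad. It was held with roughly 30 N against its stop, and the reading stayed steady over several checks.
- **Catch:** I last measured it just after flipping, at about 1.35 rad or more from the tab tip. It still looked fully over in the last pictures.
- **Offcuts:** the orange one can be seen in the tray from the side. The blue and pink ones are partly hidden by the deck edge in the top view; their positions fit the tray floor at about x 98 to 100 mm, in line with the orange one.
- **Scraper and bystanders:** the scraper was standing upright and untouched in the last picture. I saw no bystander moved, but did not measure them.

**What did not go as planned:**
- My first estimates of the station's position differed by 4 to 6 mm between the top and wrist cameras, so I measured again close up before scraping.
- The first lever grip sat about 4 mm too high, so I let go and gripped again.
- Pulling the lever to its stop briefly put about 80 N on the wrist, under the 120 N limit, and I eased it off.

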